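Brace, tighten and load a sample carousel

TASK

Turn the freely spinning carousel disc by its black grip post until the hole in its yellow lug lies over the hole in the blue block of the base, push the orange-headed lock pin down through both until its collar rests on the lug, and with the disc braced like this turn the red wing nut clockwise all the way to its stop. Then, with the pin still in, stand each of the steel-footed sample jars waiting on the bench beside the carousel upright in a pocket of its own on the disc. Last, pull the pin out, put it back fully down in its blue holder, and let go; leave the timer, the small carton and the glass beaker where they are.

Things in the scene. Friction and masses are not known exactly. Their poses are not given: they have to be found in the camera images.
- carousel_base: the fixed drive housing of the carousel, a low white drum 196 mm across and 50 mm high; origin on its axis at the bench, z up; a blue block (52 x 46 x 54 mm high) with the pin hole stands out to its -x side. Its place and yaw vary.
- base_hole (a point): centre of the mouth of the hole in the blue block, 54 mm above the bench and 118 mm from the axis; hole 15 mm wide, 46 mm deep, vertical
- disc (a joint): angle (rad) of the disc about the vertical axis, counter-clockwise from above positive; 0 (or any full turn) = lug hole exactly over base_hole. No end stops; it spins freely (friction about 0.02 N m) and stays where it is left. The disc is 216 mm across, 12 mm thick, its top at z = 0.070. Turn it by moving the grip post along its circle. The nut drags the disc along unless the pin is through both holes.
- lug_hole (a point): centre of the hole in the disc's yellow lug, at the lug's top face (z = 0.070), 118 mm from the axis; 15 mm wide, right through the 12 mm lug; the lug is 44 mm wide and ends 138 mm from the axis. A 4 mm gap lies between lug and blue block.
- post_grip (a point): point to grip on the black-topped grip post, on its axis, z = 0.125; the post stands on the disc 94 mm from the axis, opposite the lug; black part 18 mm in diameter from z = 0.110 to 0.140, below it a steel rod 14 mm in diameter
- nut_grip (a point): middle of the red bar of the wing nut, on the carousel's axis, z = 0.116; the bar is 48 mm long along this point's x axis, 18 mm thick along its y axis, from z = 0.089 to 0.131
- nut (a joint): turn of the wing nut relative to the disc (rad), 0 to 2.8; grows as it is turned clockwise seen from above (tightening) and stops hard at 2.8; friction 0.12 N m, stays where it is left; it must be turned in several grasps. It starts between 0 and 0.5.
- pocket0 (a point): centre of the inner floor of a grey round pocket on the disc, 75 mm from the axis; 56 to 59 mm wide inside, wall 3 mm thick, rim 22 mm above this floor
- pocket1 (a point): centre of the inner floor of a grey round pocket on the disc, 75 mm from the axis; 56 to 59 mm wide inside, wall 3 mm thick, rim 22 mm above this floor
- pocket2 (a point): centre of the inner floor of a grey round pocket on the disc, 75 mm from the axis; 56 to 59 mm wide inside, wall 3 mm thick, rim 22 mm above this floor
- pocket3 (a point): centre of the inner floor of a grey round pocket on the disc, 75 mm from the axis; 56 to 59 mm wide inside, wall 3 mm thick, rim 22 mm above this floor
- lock_pin: lock pin, 122 mm long, standing upright in its holder at the start; origin at the lower end, z up along it; steel shank 12 mm in diameter with a tapered tip, 48 mm long, then a collar 26 mm in diameter and 4 mm thick, then an orange grip 18 mm in diameter from 52 to 122 mm above the origin
- pin_tip (a point): lower end of the lock pin
- pin_collar (a point): on the pin's axis at the underside of its collar, 48 mm above the tip
- pin_holder: fixed blue holder, 50 x 50 mm and 58 mm high on a 70 x 70 mm foot plate, origin in the centre of its underside; place varies
- holder_hole (a point): centre of the mouth of the holder's vertical hole, 58 mm above the bench; hole 15 mm wide, 52 mm deep; the pin is fully down when its collar rests on the holder's top
- jar_red: sample jar with a red ribbed cap; 50 mm diameter, 66 mm tall: steel foot 50 mm wide to 14 mm, white body 47 mm wide to 44 mm, cap 49 mm wide above; origin in the centre of its underside, z up; weighs about 0.2 kg with a heavy foot; stands on the bench at the start; grip it from above by its cap. May be absent.
- jar_blue: sample jar with a blue ribbed cap; 50 mm diameter, 66 mm tall: steel foot 50 mm wide to 14 mm, white body 47 mm wide to 44 mm, cap 49 mm wide above; origin in the centre of its underside, z up; weighs about 0.2 kg with a heavy foot; stands on the bench at the start; grip it from above by its cap. May be absent.
- jar_green: sample jar with a green ribbed cap; 50 mm diameter, 66 mm tall: steel foot 50 mm wide to 14 mm, white body 47 mm wide to 44 mm, cap 49 mm wide above; origin in the centre of its underside, z up; weighs about 0.2 kg with a heavy foot; stands on the bench at the start; grip it from above by its cap. May be absent.
- jar_yellow: sample jar with a yellow ribbed cap; 50 mm diameter, 66 mm tall: steel foot 50 mm wide to 14 mm, white body 47 mm wide to 44 mm, cap 49 mm wide above; origin in the centre of its underside, z up; weighs about 0.2 kg with a heavy foot; stands on the bench at the start; grip it from above by its cap. May be absent.
- timer_b: blue timer, 62 x 62 x 18 mm, bystander: leave alone
- carton_covers: small white and blue carton, 60 x 90 x 36 mm, bystander: leave alone
- beaker_a: glass beaker, 49 mm across, 60 mm tall, bystander: leave alone
Mind the look-alikes: they are no part of the job. Of the things that look like the jar_yellow, the largest one is meant.

How it is judged:
On the way, in this order (a step that is already met when the one before it is completed fails the run):
1. the lock pin is fully down through the lug into the base (distance between pin_collar and lug_hole below 0.006 m and angle between lock_pin's own z axis and vertical below 0.1 rad and horizontal distance between pin_tip and base_hole below 0.006 m and height (world z) of pin_tip below 0.035 m), for 0.2 s.
2. the wing nut is tightened to its stop while the pin is in (all of step 1 and value of joint nut above 2.6 rad), for 0.2 s.
3. every jar stands in a pocket while the pin is in (all of step 1 and angle between each of jar_red, jar_blue, jar_green, jar_yellow's own z axis and vertical below 0.12 rad and linear speed of each of jar_red, jar_blue, jar_green, jar_yellow below 0.03 m/s and ((horizontal distance between jar_red and pocket0 below 0.01 m and z of jar_red in the frame of pocket0 between -0.006 and 0.006 m) or (horizontal distance between jar_red and pocket1 below 0.01 m and z of jar_red in the frame of pocket1 between -0.006 and 0.006 m) or (horizontal distance between jar_red and pocket2 below 0.01 m and z of jar_red in the frame of pocket2 between -0.006 and 0.006 m) or (horizontal distance between jar_red and pocket3 below 0.01 m and z of jar_red in the frame of pocket3 between -0.006 and 0.006 m)) and ((horizontal distance between jar_blue and pocket0 below 0.01 m and z of jar_blue in the frame of pocket0 between -0.006 and 0.006 m) or (horizontal distance between jar_blue and pocket1 below 0.01 m and z of jar_blue in the frame of pocket1 between -0.006 and 0.006 m) or (horizontal distance between jar_blue and pocket2 below 0.01 m and z of jar_blue in the frame of pocket2 between -0.006 and 0.006 m) or (horizontal distance between jar_blue and pocket3 below 0.01 m and z of jar_blue in the frame of pocket3 between -0.006 and 0.006 m)) and ((horizontal distance between jar_green and pocket0 below 0.01 m and z of jar_green in the frame of pocket0 between -0.006 and 0.006 m) or (horizontal distance between jar_green and pocket1 below 0.01 m and z of jar_green in the frame of pocket1 between -0.006 and 0.006 m) or (horizontal distance between jar_green and pocket2 below 0.01 m and z of jar_green in the frame of pocket2 between -0.006 and 0.006 m) or (horizontal distance between jar_green and pocket3 below 0.01 m and z of jar_green in the frame of pocket3 between -0.006 and 0.006 m)) and ((horizontal distance between jar_yellow and pocket0 below 0.01 m and z of jar_yellow in the frame of pocket0 between -0.006 and 0.006 m) or (horizontal distance between jar_yellow and pocket1 below 0.01 m and z of jar_yellow in the frame of pocket1 between -0.006 and 0.006 m) or (horizontal distance between jar_yellow and pocket2 below 0.01 m and z of jar_yellow in the frame of pocket2 between -0.006 and 0.006 m) or (horizontal distance between jar_yellow and pocket3 below 0.01 m and z of jar_yellow in the frame of pocket3 between -0.006 and 0.006 m))), for 0.2 s.
At the end, for the whole second after the job is handed in: nut at more than 2.6 rad; every jar that is present upright (within 0.12 rad) and at rest on the floor of a pocket (within 10 mm of its centre, 6 mm in height); lock pin upright in its holder with its collar within 6 mm of the holder's top (value of joint nut above 2.6 rad and distance between pin_collar and holder_hole below 0.006 m and angle between lock_pin's own z axis and vertical below 0.1 rad and linear speed of each of lock_pin, jar_red, jar_blue, jar_green, jar_yellow below 0.03 m/s and angle between each of jar_red, jar_blue, jar_green, jar_yellow's own z axis and vertical below 0.12 rad and ((horizontal distance between jar_red and pocket0 below 0.01 m and z of jar_red in the frame of pocket0 between -0.006 and 0.006 m) or (horizontal distance between jar_red and pocket1 below 0.01 m and z of jar_red in the frame of pocket1 between -0.006 and 0.006 m) or (horizontal distance between jar_red and pocket2 below 0.01 m and z of jar_red in the frame of pocket2 between -0.006 and 0.006 m) or (horizontal distance between jar_red and pocket3 below 0.01 m and z of jar_red in the frame of pocket3 between -0.006 and 0.006 m)) and ((horizontal distance between jar_blue and pocket0 below 0.01 m and z of jar_blue in the frame of pocket0 between -0.006 and 0.006 m) or (horizontal distance between jar_blue and pocket1 below 0.01 m and z of jar_blue in the frame of pocket1 between -0.006 and 0.006 m) or (horizontal distance between jar_blue and pocket2 below 0.01 m and z of jar_blue in the frame of pocket2 between -0.006 and 0.006 m) or (horizontal distance between jar_blue and pocket3 below 0.01 m and z of jar_blue in the frame of pocket3 between -0.006 and 0.006 m)) and ((horizontal distance between jar_green and pocket0 below 0.01 m and z of jar_green in the frame of pocket0 between -0.006 and 0.006 m) or (horizontal distance between jar_green and pocket1 below 0.01 m and z of jar_green in the frame of pocket1 between -0.006 and 0.006 m) or (horizontal distance between jar_green and pocket2 below 0.01 m and z of jar_green in the frame of pocket2 between -0.006 and 0.006 m) or (horizontal distance between jar_green and pocket3 below 0.01 m and z of jar_green in the frame of pocket3 between -0.006 and 0.006 m)) and ((horizontal distance between jar_yellow and pocket0 below 0.01 m and z of jar_yellow in the frame of pocket0 between -0.006 and 0.006 m) or (horizontal distance between jar_yellow and pocket1 below 0.01 m and z of jar_yellow in the frame of pocket1 between -0.006 and 0.006 m) or (horizontal distance between jar_yellow and pocket2 below 0.01 m and z of jar_yellow in the frame of pocket2 between -0.006 and 0.006 m) or (horizontal distance between jar_yellow and pocket3 below 0.01 m and z of jar_yellow in the frame of pocket3 between -0.006 and 0.006 m))); the robot touches nothing.
It fails at once if the timer is moved more than 30 mm (distance of timer_b from where it was at the start of the episode above 0.03 m).
It fails at once if the small carton is moved more than 30 mm (distance of carton_covers from where it was at the start of the episode above 0.03 m).
It fails at once if the beaker is moved more than 30 mm (distance of beaker_a from where it was at the start of the episode above 0.03 m).
Of jar_red, jar_blue, jar_green, jar_yellow only 2 to 4 are there at a start; the rules pass over those that are not, and their reading is None.
At some moment in a run one of jar_red, jar_blue, jar_green, jar_yellow may be knocked a few centimetres aside while the robot is not near it.
It also fails if it takes over 210 s, if anything falls off the work surface, if the arm or the gripper's body presses on something with over 40 N, if the wrist force passes 120 N, or if a joint passes its speed limit or range.

ROBOT

A 6-joint arm with a two-finger parallel gripper is mounted at the origin on a cart in front of the work surface, level with it; the furniture and walls round the work are solid. World frame = base frame: x ahead of the robot, y to its left, z up, the work surface at z = 0. Lengths are in m, angles in rad, forces in N, time in s.
With the tool pointing down it reaches from about 0.4 to 0.825 m from the base axis. Payload 7 kg.
Tool frame: the origin (TCP) lies at the very end of the fingers, on their centre line; the grasp point (between the pads) lies 19 mm behind it; z points along the fingers, x is the direction in which the jaws open and shut, and the axes are right-handed (so a half turn about z gives the same grasp; the last joint's range is limited). The gripper opens to 88 mm and grips with 3 to 60 N. Pads are 19 mm wide; open, the fingers measure 130 mm over their backs; the gripper's body (78 mm by 193 mm) begins 47 mm behind the grasp point.
Start: joints at [1.602, 0.359, 0.012, 0, -1.224, -0.288], TCP at [0.171, 0.653, 0.227] pointing down, gripper open.
Joint ranges: [-3.07, 3.07], [-1.43, 2.12], [-1.02, 1.25], [-3.03, 1.67], [-3.05, -0], [-3.03, 3.03]. Speed limits (rad/s): [2.39, 2.39, 3.01, 3.14, 3.14, 3.14].

INTERFACE

Orientations are given as [roll, pitch, yaw] about the fixed x, y, z axes, in that order (R = Rz(yaw) Ry(pitch) Rx(roll)).
In Python, from station import telemetry, grab_frame, arm, regions_of, pinpoint gives the robot as it stands. The module is installed in compiled form; this text tells all that it offers.
- The arm moves only by the shell command python3 -m inch 'ROWS' [FORCE]. ROWS is text: rows parted by semicolons, each of 7 numbers parted by spaces: the opening, from 0 (shut) to 1 (fully open), then the shift along the world's x, y, z in cm, then the turn, a rotation vector about the world's x, y, z in degrees. A call has 1 to 12 rows; each row is the pose to reach, as a shift and turn from the pose measured when the call began; what a row does not reach only later rows make up. A row lasts 1/8 s, in which the tool goes at most 62.5 mm and 10.7 degrees, less where a joint would pass 70% of its speed; a pose out of reach is approached as far as the arm can. A call with a gripper value outside its range is refused whole. The fingers move at their own pace and stop on an object; FORCE is the grip in N (left out, the last holds). Time passes only in rows, so rows that repeat a pose let the fingers close. It gives the time, the measured TCP pose, the force and the opening at its end, in the units of the state.
- telemetry.get_state(): the state, without advancing time (a new reading comes with each control period).
- grab_frame(name): name is "scene" or "top" or "wrist"; returns a dict with "pixels" (384x512x3 uint8, red, green, blue), "fx", "fy", "cx", "cy" (pixels), "dist_coeffs" ([k1, k2, p1, p2, k3] as OpenCV has them; the pictures are not rectified), "R" (3x3) and "t" (3): a world point X has camera coordinates R X + t. Camera axes: x right, y down, z forward; pixel columns grow to the right and rows downward; lengths in m; the calibration is good to about 2 mm. A picture is of the moment at which its call begins. There is no depth.
- arm.job_done(): hands the job in, once; it reports no verdict.
Trained networks look in the newest picture that a camera, given by its name, has taken for a name from the list of things; names that differ only in an ending like _2 or _b are one class to them, and where a whole thing is asked for, a point or a joint stands for the part that bears it (a point fixed in the world has none). Each returns a list of dicts, best first, with "p" (0 to 1); they miss things now and then, are a little off and sometimes report something else, mostly with a low value. They report only what shows in the picture. A call takes as long as a camera call. They do not tell look-alikes from the thing itself.
- regions_of(camera, name): "pixels" (384x512 bool, what is visible of it) and "bbox" ([left, top, right, bottom] in pixels, round what is visible of it).
- pinpoint(camera, name): "location" ([column, row] in pixels: a listed point, or the origin of a listed thing).
The state is a dict: "t": time; "q": joint angles; "qd": joint speeds; "joint_efforts": joint torques, N m; "eef_pos": TCP position; "ee_rot": TCP orientation; "force": force on the tool from outside, world axes, zero at the start; "moment": the same for the moment, N m; "width": finger opening in m.
Only numpy, scipy, OpenCV 4.12 (cv2) and the standard library are available. Lean on these libraries where they do the work, as an engineer would, in place of code of your own. Each camera call takes 0.05 s, during which the arm holds its last target. There are 200 camera calls.

## Working session

There is one attempt and no reset: what is moved stays moved. The work goes in short steps, Python scripts to look and compute and a shell command to move; the robot and the scene stay as the last step left them, time stands still between calls to the robot, and variables do not carry over. Pictures are saved under pics/ and viewed, about 12 in all and at most 16, crops included, and the job is handed in when it is done.

```bash
mkdir -p pics; cat > h.py <<'E'
import numpy as np, cv2
from station import telemetry, grab_frame, arm, regions_of, pinpoint
def K(f): return np.array([[f['fx'],0,f['cx']],[0,f['fy'],f['cy']],[0,0,1]])
def ray(f,px):
    u=cv2.undistortPoints(np.array([[px]],float),K(f),np.array(f['dist_coeffs'],float))[0,0]
    R=np.array(f['R']);t=np.array(f['t'])
    return -R.T@t, R.T@np.array([u[0],u[1],1])
def atz(f,px,z):
    c,d=ray(f,px); return c+d*(z-c[2])/d[2]
def proj(f,X):
    r,_=cv2.Rodrigues(np.array(f['R'],float))
    return cv2.projectPoints(np.array([X],float),r,np.array(f['t'],float),K(f),np.array(f['dist_coeffs'],float))[0][0,0]
def tri(obs):
    A=np.zeros((3,3));b=np.zeros(3)
    for f,p in obs:
        c,d=ray(f,p); d=d/np.linalg.norm(d); P=np.eye(3)-np.outer(d,d); A+=P;b+=P@c
    return np.linalg.solve(A,b)
def save(f,name,box=None,s=1):
    im=f['pixels'][:,:,::-1]
    if box: im=im[box[1]:box[3],box[0]:box[2]]
    cv2.imwrite('pics/'+name,cv2.resize(im,None,fx=s,fy=s,interpolation=cv2.INTER_CUBIC))
E
python3 - <<'E'
from h import *
F={c:grab_frame(c) for c in('scene','top')}
for c in F: save(F[c],c+'0.png',s=1.5)
print(telemetry.get_state())
Z=dict(base_hole=.054,lug_hole=.07,post_grip=.125,nut_grip=.116,pocket0=.07,pin_tip=None,pin_collar=None,holder_hole=.058,pin_holder=0,carousel_base=0,lock_pin=None,jar_red=0,jar_blue=0,jar_green=0,jar_yellow=0,timer_b=0,carton_covers=0,beaker_a=0)
for n,z in Z.items():
  for c in F:
    for r in pinpoint(c,n)[:5]:
      if r['p']>.2: print(n,c,round(r['p'],2),np.round(r['location'],1),np.round(atz(F[c],r['location'],z if z is not None else .01),3))
E
```

```text
{'t': 0.1, 'q': array([ 1.60210364e+00,  3.59290380e-01,  1.11578808e-02, -3.09382098e-04,
       -1.22410717e+00, -2.88107381e-01]), 'qd': array([-0.00152361, -0.00080376,  0.00239572,  0.00192906,  0.00044483,
        0.00066413]), 'joint_efforts': array([ 1.37509596e-04, -5.84160447e+01,  2.93751454e+01,  7.01547682e+00,
        1.01305961e-02, -4.82365567e-05]), 'eef_pos': array([0.1713513 , 0.6524354 , 0.22573554]), 'ee_rot': array([-3.14146138e+00, -1.46649818e-03, -1.82770183e+00]), 'force': array([-0.27362491,  0.49359139, -0.38023545]), 'moment': array([ 0.02882255, -0.01541046,  0.03820003]), 'width': 0.08777421405839125}
base_hole scene 0.77 [274.5 235. ] [0.467 0.15  0.054]
base_hole scene 0.3 [223.2 219.4] [0.448 0.289 0.054]
base_hole top 0.62 [282.8 205.1] [0.46  0.149 0.054]
lug_hole scene 0.69 [337.1 258.6] [ 0.464 -0.016  0.07 ]
lug_hole scene 0.52 [343.8 230.4] [0.552 0.001 0.07 ]
lug_hole top 0.96 [330.2 204.2] [0.465 0.006 0.07 ]
lug_hole top 0.53 [266.5 121.2] [0.724 0.206 0.07 ]
post_grip scene 0.62 [311.6 182.3] [0.616 0.122 0.125]
post_grip top 0.8 [295.4 148
[... 2195 characters left out ...]
 top 0.68 [197.9 220.1] [0.412 0.418 0.   ]
jar_yellow top 0.66 [228.3 163. ] [0.602 0.328 0.   ]
jar_yellow top 0.65 [232.9 200.2] [0.48  0.308 0.   ]
jar_yellow top 0.47 [265.7 121.9] [0.747 0.209 0.   ]
jar_yellow top 0.24 [283.6 204.7] [0.469 0.144 0.   ]
timer_b scene 0.6 [185.4 275.4] [0.287 0.301 0.   ]
timer_b top 0.77 [235.8 258.5] [0.294 0.292 0.   ]
carton_covers scene 0.73 [152.6 257.1] [0.291 0.406 0.   ]
carton_covers scene 0.69 [303.2 242.5] [0.521 0.091 0.   ]
carton_covers top 0.96 [199.2 257.8] [0.293 0.408 0.   ]
carton_covers top 0.56 [202.5 191.5] [0.505 0.408 0.   ]
beaker_a scene 0.92 [299.7 176.2] [0.747 0.206 0.   ]
beaker_a top 0.56 [264.9 119.9] [0.753 0.211 0.   ]
```

View pics/top0.png

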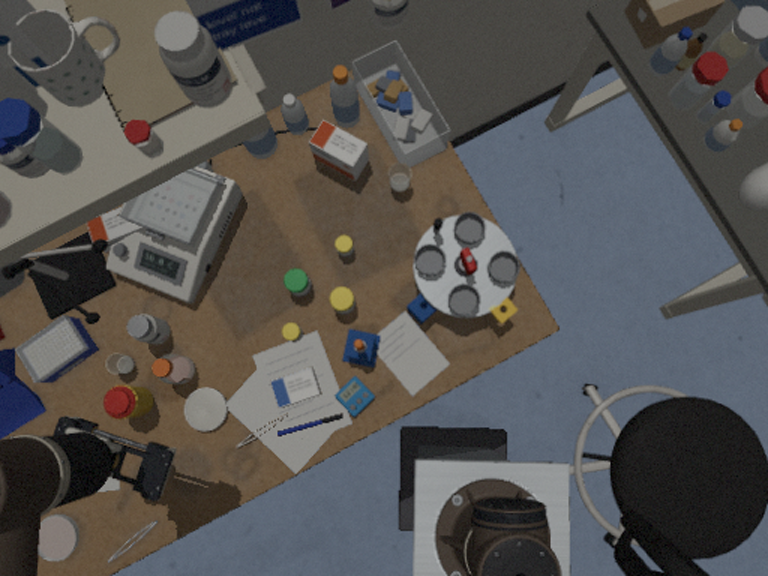

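View pics/scene0.png

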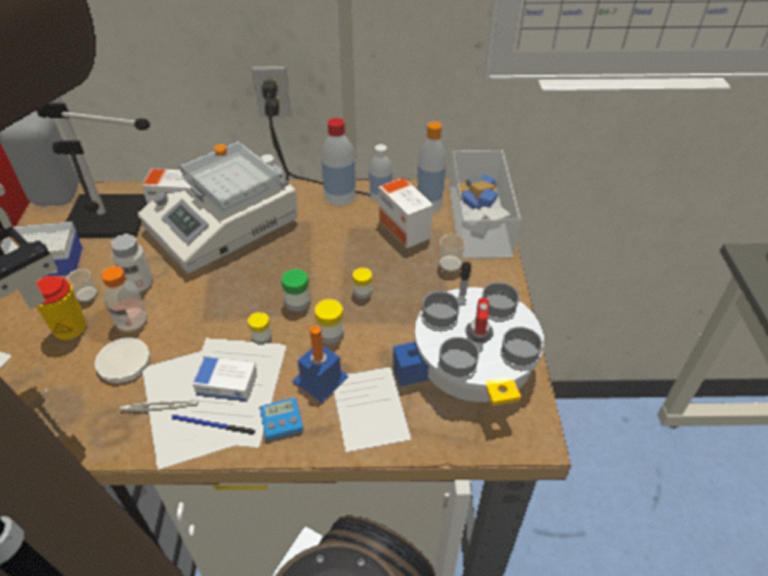

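Top view (1.5x picture): the carousel centre is at about (466,262), the lug at (504,310), the blue block at (422,306), the post at (437,225), and the pin in its holder at (360,347). The timer is at (354,396), the carton at (296,386) and the beaker at (400,180).

Yellow jar candidates are A (342,300), B (344,244) and C (291,331). A is the largest, so I take it as jar_yellow. Green has one candidate, (296,281). Red and blue caps beside the carousel: none; the red-capped bottles at (125,402) and (139,132) and the blue-topped one on the shelf are other goods. The orange pin at (360,347) is the only one in a blue holder; the bottle with an orange cap at (165,370) is not it.

Next I move the arm above the carousel for close measuring.

```bash
python3 -m inch '1 0 0 9 0 0 0;1 0 0 9 0 0 0;1 30 -55 12 0 0 0;1 30 -55 12 0 0 0;1 30 -55 12 0 0 0;1 30 -55 12 0 0 0;1 30 -55 12 0 0 0;1 30 -55 12 0 0 0;1 30 -55 12 0 0 0;1 30 -55 12 0 0 0;1 30 -55 12 0 0 0;1 30 -55 12 0 0 0' 20
cat > look.py <<'E'
from h import *
import sys
# usage: look.py cam name:z ...
def look(cam,names,n=4,pm=.3):
    f=grab_frame(cam)
    for a in names:
        nm,z=a.split(':')
        for r in pinpoint(cam,nm)[:n]:
            if r['p']>pm: print(nm,cam,round(r['p'],2),np.round(r['location'],1),np.round(atz(f,r['location'],float(z)),4))
    return f
if __name__=='__main__':
    f=look(sys.argv[1],sys.argv[3:])
    if sys.argv[2]!='-': save(f,sys.argv[2],s=1.5)
    s=telemetry.get_state(); print(s['t'],s['eef_pos'],s['ee_rot'],s['force'],s['width'])
E
python3 look.py wrist w1.png base_hole:.054 lug_hole:.07 post_grip:.125 nut_grip:.116 pocket0:.07 holder_hole:.058
python3 look.py top - base_hole:.054 jar_yellow:.066 jar_green:.066
python3 - <<'E'
from h import *
f=grab_frame('top'); save(f,'crop_jars.png',(180,140,260,240),6)
E
```

```text
t: 3.4
eef_pos: [0.471, 0.1029, 0.3471]
ee_rot: [-3.141, 0.001, -1.827]
force: [1.4, 0.9, -0.6]
width: 0.0876
base_hole wrist 0.62 [227.3 164. ] [0.4694 0.1505 0.054 ]
lug_hole wrist 0.98 [321.1 149.4] [ 0.4565 -0.0087  0.07  ]
lug_hole wrist 0.62 [313.8  96.1] [ 0.5422 -0.0136  0.07  ]
post_grip wrist 0.62 [208.2  66.4] [0.6156 0.1279 0.125 ]
nut_grip wrist 0.92 [261.5 107.5] [0.5455 0.0717 0.116 ]
nut_grip wrist 0.63 [153.4  11.6] [0.7034 0.1798 0.116 ]
pocket0 wrist 0.92 [274.3 153.3] [0.4696 0.0678 0.07  ]
pocket0 wrist 0.86 [217.  113.1] [0.5555 0.1411 0.07  ]
pocket0 wrist 0.81 [309.8  98.4] [ 0.5403 -0.0068  0.07  ]
pocket0 wrist 0.63 [255.   56.5] [0.6213 0.0614 0.07  ]
holder_hole wrist 0.68 [176.2 226.7] [0.3808 0.2749 0.058 ]
3.75 [0.4700251  0.10564101 0.3464679 ] [ 3.14156042e+00  2.58830678e-04 -1.82635706e+00] [ 0.18869129 -0.35373474 -0.1494891 ] 0.08751095658014238
jar_yellow top 0.5 [228.1 162.8] [0.5872 0.3225 0.066 ]
jar_green top 0.54 [202.9 193.6] [0.488  0.3963 0.066 ]
3.95 [0.47003888 0.10584391 0.34651641] [-3.14152314e+00  1.48775983e-04 -1.82547135e+00] [-0.03661868  0.05887287  0.14735355] 0.08766918354556924
```

View pics/w1.png

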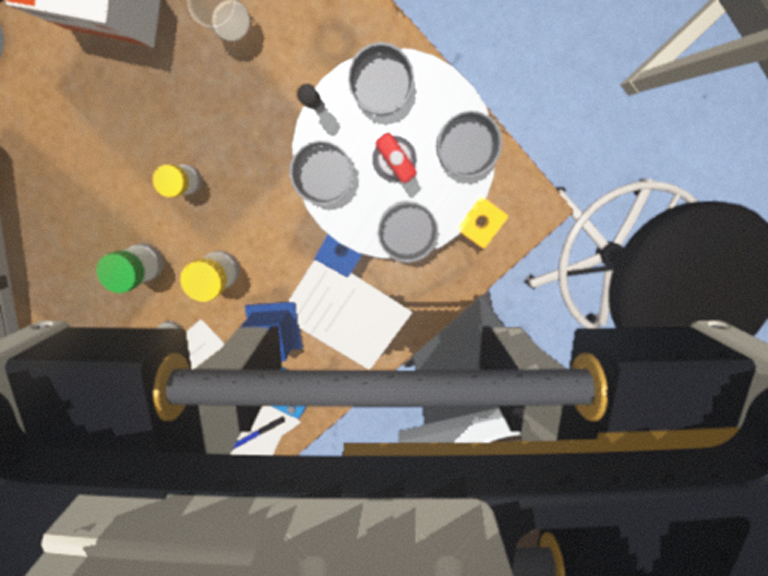

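View pics/crop_jars.png

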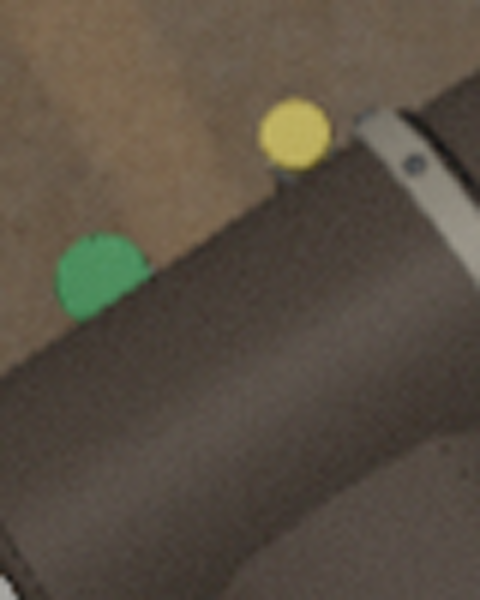

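The wrist view (1.5x) shows the lug hole at (482,221), the base hole at (340,250), the post at (309,96), the nut at (396,158), and pockets at (383,82), (468,145), (408,232) and (323,175). Jar caps are large yellow at (205,280), green at (120,271) and small yellow at (170,181). The crop shows only green and the small yellow look-alike; the arm covers the rest. The wrist view confirms the choice of the large yellow at (205,280).

Next I fit the carousel geometry to all the views.

```bash
cat > fit.py <<'E'
from h import *
from scipy.optimize import least_squares
def fit(obs,extra=[],x0=None):
    # obs: list of (frame,name,pixel)
    def model(x):
        c=x[:2]; b=x[2]; th=x[3]
        P=lambda r,a,z: np.array([c[0]+r*np.cos(a),c[1]+r*np.sin(a),z])
        d=dict(base_hole=P(.118,b,.054),lug_hole=P(.118,b+th,.07),post_grip=P(.094,b+th+np.pi,.125),nut_grip=P(0,0,.116),carousel_base=P(0,0,0.))
        for k in range(4): d['pk%d'%k]=P(.075,x[4]+k*np.pi/2,.073)
        return d
    def res(x):
        d=model(x); o=[]
        for f,n,p in obs:
            if n=='pocket':
                e=min((proj(f,d['pk%d'%k])-p for k in range(4)),key=np.linalg.norm)
            else: e=proj(f,d[n])-p
            w=np.linalg.norm(np.array(f['t'])+np.array(f['R'])@[.55,.06,.1])/f['fx']*1000
            o+=list(e*w)  # ~mm
        return np.array(o)
    s=least_squares(res,x0,loss='soft_l1',f_scale=3)
    return s.x,model(s.x),res(s.x)
E
python3 - <<'E'
from fit import *
obs=[]
for c,ns in (('wrist',['base_hole','lug_hole','post_grip','nut_grip','pocket0']),('scene',['post_grip','nut_grip','pocket0','lug_hole'])):
    f=grab_frame(c)
    for n in ns:
        r=[q for q in pinpoint(c,n) if q['p']>.5]
        if n!='pocket0': r=r[:1]
        for q in r[:4]:
            X=atz(f,q['location'],.08)
            if np.hypot(X[0]-.55,X[1]-.06)<.16: obs.append((f,'pocket' if n=='pocket0' else n,np.array(q['location'])))
x,m,r=fit(obs,x0=[.55,.06,2.31,1.46,.8])
print(np.round(x,3),np.degrees(x[2:]).round(1))
for (f,n,p),e in zip(obs,r.reshape(-1,2)): print(n,p.round(1),e.round(1))
for k in m: print(k,m[k].round(4))
# disc outline check
f=obs[0][0]; im=f['pixels'].astype(int)
from itertools import product
print(telemetry.get_state()['q'].round(3))
vis=im.astype(np.uint8)[:,:,::-1].copy()
for k in m: cv2.circle(vis,tuple(int(round(v)) for v in proj(f,m[k])),1,(255,0,255),-1)
for a in np.arange(0,2*np.pi,.1):
    q=proj(f,[x[0]+.108*np.cos(a),x[1]+.108*np.sin(a),.07]); cv2.circle(vis,tuple(int(round(v)) for v in q),0,(0,255,0),-1)
cv2.imwrite('pics/fit.png',cv2.resize(vis[10:200,150:360],None,fx=3,fy=3,interpolation=cv2.INTER_CUBIC))
E
```

```text
[0.549 0.066 2.342 1.498 3.076] [134.2  85.8 176.2]
base_hole [229.4 163.3] [-1.  2.]
lug_hole [322.9 148.3] [ 0.  -1.7]
post_grip [208.2  61.3] [ 2.3 -1.2]
nut_grip [264.1 105.3] [ 3.6 -3.7]
pocket [256.5  54.3] [-0.3 -1.9]
pocket [220.  113.8] [-2.4 -1.3]
pocket [310.5  97.4] [ 3.1 -4.3]
post_grip [315.  179.8] [-10.8   1.6]
nut_grip [325.1 208.7] [-10.1   1.3]
pocket [294.1 209.5] [-2.4 -1.9]
pocket [348.4 227.9] [-4.5 13.6]
pocket [332.2 202.1] [-0.1  1.1]
pocket [303.3 240. ] [4.4 1.1]
lug_hole [334.5 258.8] [-1.7  0.8]
base_hole [0.4666 0.1509 0.054 ]
lug_hole [ 0.4585 -0.0096  0.07  ]
post_grip [0.6208 0.1267 0.125 ]
nut_grip [0.5488 0.0663 0.116 ]
carousel_base [0.5488 0.0663 0.    ]
pk0 [0.474  0.0712 0.073 ]
pk1 [ 0.5439 -0.0085  0.073 ]
pk2 [0.6237 0.0613 0.073 ]
pk3 [0.5538 0.1411 0.073 ]
[ 0.628 -0.025 -0.189 -0.    -1.407  0.686]
```

View pics/fit.png

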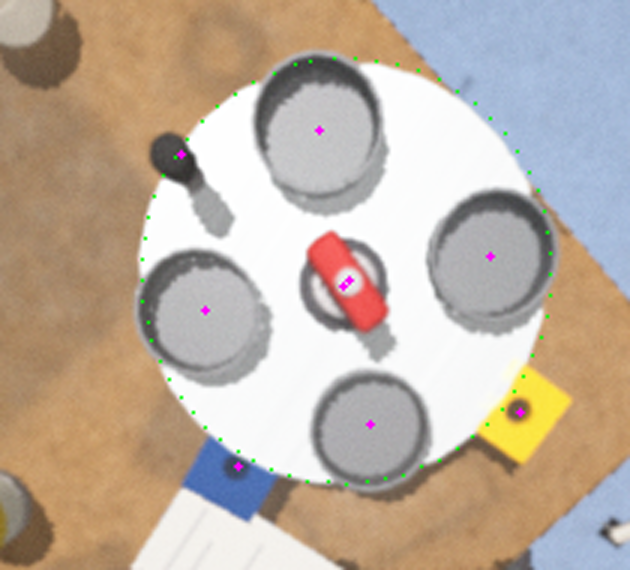

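The fitted dots sit on the lug hole, the base hole and the disc rim. The post dot is a few mm toward the axis from the black knob. Next I go above the post with the jaws tangential.

```bash
python3 -m inch '0.6 4 1 -2 0 0 10;0.6 8 2 -4 0 0 20;0.6 12 2 -6 0 0 30;0.6 15 2 -8 0 0 40;0.6 15 2.1 -12 0 0 50;0.6 15 2.1 -14 0 0 54.6;0.6 15 2.1 -14.6 0 0 54.6;0.6 15 2.1 -14.6 0 0 54.6;0.6 15 2.1 -14.6 0 0 54.6'
python3 look.py wrist w2.png post_grip:.125 base_hole:.054 lug_hole:.07 nut_grip:.116 pocket0:.073; python3 look.py top t2.png post_grip:.125 lug_hole:.07 
```

```text
t: 5.68
eef_pos: [0.621, 0.126, 0.2019]
ee_rot: [-3.14, -0.001, -0.876]
force: [-0.6, 0.5, 0.1]
width: 0.0528
post_grip wrist 0.8 [249.4 194.6] [0.6186 0.1292 0.125 ]
base_hole wrist 0.63 [ 45.6 242.7] [0.3722 0.2827 0.054 ]
base_hole wrist 0.36 [213.9 293.7] [0.4587 0.0616 0.054 ]
nut_grip wrist 0.95 [251.  277.1] [0.5459 0.0669 0.116 ]
pocket0 wrist 0.95 [291.8 288.5] [ 0.5429 -0.0034  0.073 ]
pocket0 wrist 0.9 [208.5 214.2] [0.5564 0.1406 0.073 ]
pocket0 wrist 0.89 [214.1 292.1] [0.4744 0.0699 0.073 ]
pocket0 wrist 0.61 [297.6 215.2] [0.6222 0.0599 0.073 ]
5.975 [0.62052288 0.12579096 0.20094076] [-3.14083406e+00 -1.84829133e-04 -8.74919206e-01] [-0.09205374 -0.58294423 -0.33010802] 0.052512697209191855
post_grip top 0.97 [289.5 148.9] [0.6202 0.1359 0.125 ]
post_grip top 0.74 [241.5 229.6] [0.3765 0.2707 0.125 ]
lug_hole top 0.61 [335.1 208.5] [ 0.452  -0.0091  0.07  ]
lug_hole top 0.52 [204.4 192.1] [0.4922 0.3913 0.07  ]
6.125 [0.62040692 0.12573932 0.20055899] [-3.14143508e+00 -3.12877498e-05 -8.74844143e-01] [ 0.24647237  0.58844008 -0.00750957] 0.05265523981106603
```

View pics/w2.png

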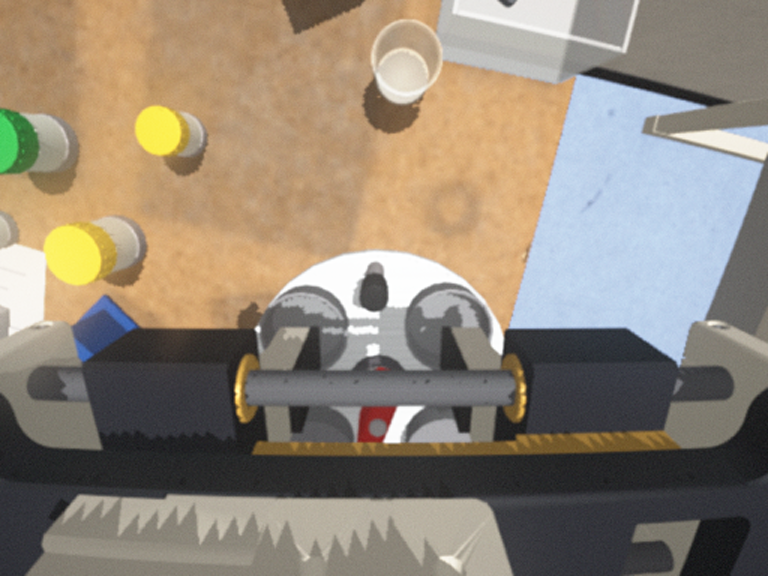

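The post stands midway between the open fingers at (375,290). The wrist estimate of (0.619,0.129) agrees with a 94 mm radius about (0.549,0.067). Descending and gripping.

```bash
python3 -m inch '0.6 -0.1 0.3 -5 0 0 0;0.6 -0.1 0.3 -9.5 0 0 0;0.6 -0.1 0.3 -9.5 0 0 0;0.6 -0.1 0.3 -9.5 0 0 0;0 -0.1 0.3 -9.5 0 0 0;0 -0.1 0.3 -9.5 0 0 0;0 -0.1 0.3 -9.5 0 0 0;0 -0.1 0.3 -9.5 0 0 0;0 -0.1 0.3 -9.5 0 0 0;0 -0.1 0.3 -9.5 0 0 0' 15
python3 - <<'E'
from h import *
s=telemetry.get_state();p=s['eef_pos'];print(s['eef_pos'],s['ee_rot'],s['force'],s['width'])
c=np.array([.549,.067]);v=p[:2]-c;print(np.hypot(*v),np.degrees(np.arctan2(v[1],v[0])))
a=np.arctan2(v[1],v[0])
for d in np.arange(-8,-97,-8):
    q=c+.094*np.array([np.cos(a+np.radians(d)),np.sin(a+np.radians(d))]); print(d,((q-p[:2])*100).round(2))
E
```

```text
t: 7.38
eef_pos: [0.6195, 0.1287, 0.1059]
ee_rot: [-3.141, -0.0, -0.875]
force: [-0.6, -0.3, 3.7]
width: 0.0177
[0.61953978 0.12872289 0.10587002] [-3.14120738e+00 -2.73328845e-04 -8.74740783e-01] [-0.55479591 -0.28778081  3.65461961] 0.017664288699974436
0.09373140699059238 41.18619247238868
-8 [ 0.81 -1.03]
-16 [ 1.45 -2.17]
-24 [ 1.93 -3.39]
-32 [ 2.23 -4.67]
-40 [ 2.34 -5.98]
-48 [ 2.28 -7.29]
-56 [ 2.03 -8.58]
-64 [ 1.61 -9.82]
-72 [  1.02 -10.99]
-80 [  0.27 -12.06]
-88 [ -0.62 -13.03]
-96 [ -1.64 -13.85]
```

```bash
python3 -m inch '0 0.81 -1.03 0 0 0 -8;0 1.45 -2.17 0 0 0 -16;0 1.93 -3.39 0 0 0 -24;0 2.23 -4.67 0 0 0 -32;0 2.34 -5.98 0 0 0 -40;0 2.28 -7.29 0 0 0 -48;0 2.03 -8.58 0 0 0 -56;0 1.61 -9.82 0 0 0 -64;0 1.02 -10.99 0 0 0 -72;0 0.27 -12.06 0 0 0 -80;0 -0.4 -12.8 0 0 0 -86;0 -0.4 -12.8 0 0 0 -86'
python3 look.py wrist w3.png post_grip:.125 base_hole:.054 lug_hole:.07 nut_grip:.116 pocket0:.073; python3 look.py top t3.png base_hole:.054 lug_hole:.07;  python3 look.py scene s3.png base_hole:.054 lug_hole:.07
```

```text
t: 8.88
eef_pos: [0.6142, 0.0009, 0.1059]
ee_rot: [3.14, -0.001, -2.378]
force: [-3.7, 4.5, 2.8]
width: 0.0174
post_grip wrist 0.58 [252.9 244.8] [0.6137 0.0009 0.125 ]
nut_grip wrist 0.51 [ 46.4 234.6] [0.7105 0.0927 0.116 ]
9.175 [0.61466115 0.00127657 0.1058585 ] [ 3.14063369e+00 -8.34667559e-04 -2.37572714e+00] [-4.80655485  3.09360624  5.17689601] 0.017884067748656057
base_hole top 0.68 [269.7 122.7] [0.7252 0.1958 0.054 ]
base_hole top 0.57 [278.6 203.3] [0.4657 0.1625 0.054 ]
lug_hole top 0.68 [282.  203.2] [0.4641 0.1528 0.07  ]
9.325 [0.61465871 0.00130021 0.10585125] [ 3.14061516e+00 -8.83333476e-04 -2.37565716e+00] [-4.54426137  3.77548267  5.07526026] 0.017219588413436054
base_hole scene 0.82 [276.2 232.9] [0.475  0.1493 0.054 ]
lug_hole scene 0.71 [305.4 240.1] [0.4776 0.0717 0.07  ]
lug_hole scene 0.66 [273.4 229.5] [0.4694 0.1549 0.07  ]
lug_hole scene 0.54 [212.  239.4] [0.3688 0.271  0.07  ]
9.475 [0.61469017 0.00132182 0.10586188] [ 3.14065121e+00 -7.94072889e-04 -2.37563966e+00] [-4.18696162  4.12686514  4.44858375] 0.017454137589818355
```

```bash
python3 - <<'E'
import cv2,numpy as np
a=cv2.imread('pics/w3.png');b=cv2.imread('pics/s3.png')[270:450,360:600];t=cv2.imread('pics/t3.png')[190:370,360:600]
cv2.imwrite('pics/m3.png',np.hstack([cv2.resize(a,(480,360)),cv2.resize(b,None,fx=2,fy=2)[:, :320]]) if 0 else np.vstack([cv2.resize(a,(533,400))[:, :],]) )
o=np.zeros((600,800,3),np.uint8);o[:384,:512]=cv2.resize(a,(512,384));o[384:564,0:240]=t;
o[384:600,240:528]=cv2.resize(b,(288,216));cv2.imwrite('pics/m3.png',o)
E
```

```text
(no output)
```

View pics/m3.png

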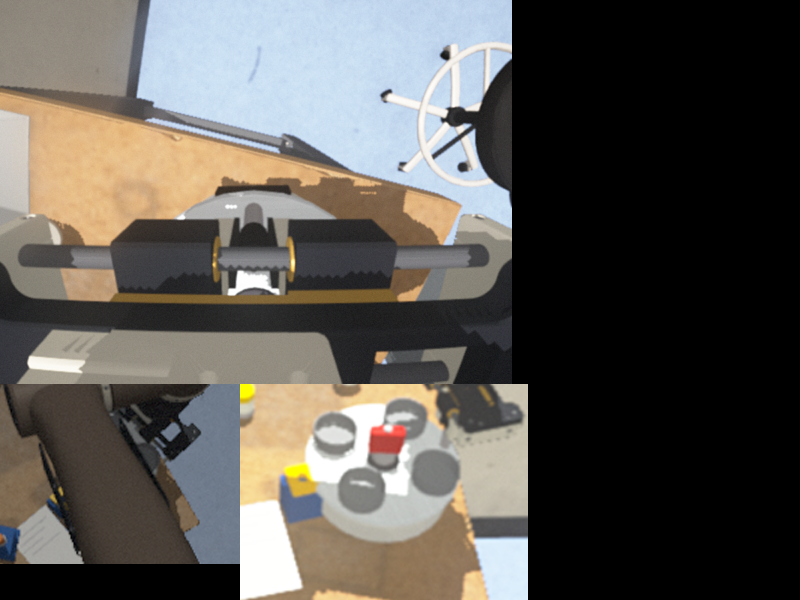

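The scene crop shows the yellow lug sitting on the blue block, almost aligned. The post circle fits centre (0.548,0.068), with the post at -44.8° and the lug at 135.2°. I release, rise and measure from above.

```bash
python3 -m inch '0.5 0 0 0 0 0 0;0.5 0 0 0 0 0 0;0.5 0 0 0 0 0 0;0.5 0 0 0 0 0 0;0.5 0 0 6 0 0 0;0.5 0 0 12 0 0 8;0.8 -6 4 15 0 0 16;0.8 -12 8 16 0 0 24;0.8 -18 13 16 0 0 32;0.8 -21 14 16 0 0 32;0.8 -21 14 16 0 0 32;0.8 -21 14 16 0 0 32'
python3 look.py wrist w4.png post_grip:.125 base_hole:.054 lug_hole:.07 nut_grip:.116 pocket0:.073 holder_hole:.058 pin_collar:.058 lock_pin:.01
```

```text
t: 10.98
eef_pos: [0.4046, 0.1418, 0.2664]
ee_rot: [3.142, 0.0, -1.815]
force: [-0.1, 0.1, 0.5]
width: 0.0701
base_hole wrist 0.75 [234.5 121. ] [0.4707 0.152  0.054 ]
lug_hole wrist 0.63 [233. 127.] [0.4641 0.1547 0.07  ]
lug_hole wrist 0.43 [346.   25.8] [ 0.5492 -0.0104  0.07  ]
nut_grip wrist 0.73 [284.6  32.4] [0.5482 0.072  0.116 ]
pocket0 wrist 0.87 [226.7  56.7] [0.5484 0.1399 0.073 ]
pocket0 wrist 0.74 [345.5  27.3] [ 0.5471 -0.0084  0.073 ]
pocket0 wrist 0.63 [297.6 103.2] [0.4732 0.0666 0.073 ]
holder_hole wrist 0.85 [166.9 206.7] [0.3759 0.2815 0.058 ]
pin_collar wrist 0.64 [164.9 207.9] [0.3749 0.2851 0.058 ]
lock_pin wrist 0.74 [177.5 196.3] [0.3759 0.2788 0.01  ]
11.425 [0.40505552 0.14092176 0.26555891] [ 3.14028886e+00 -1.53164690e-03 -1.81835371e+00] [-0.27252032 -0.48788885  1.11499186] 0.06998823037763943
```

View pics/w4.png

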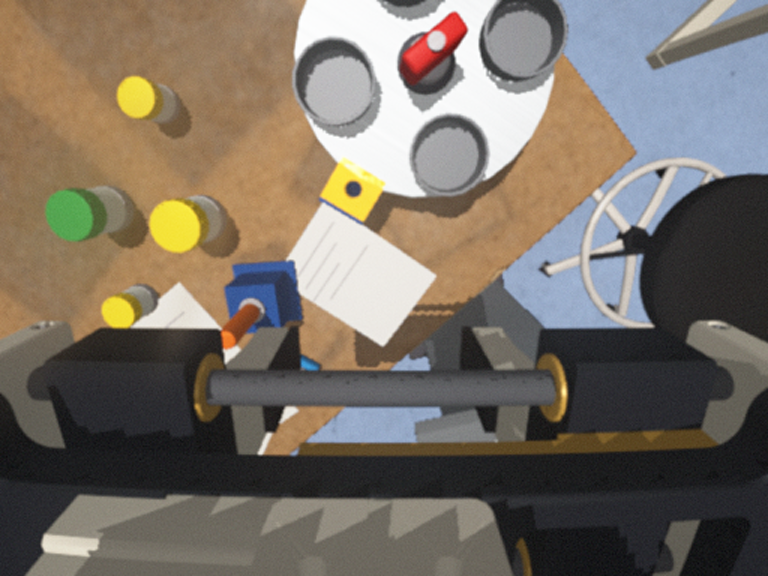

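Lug hole is at (353,188), lying over the blue block; the pin is in its holder at (245,320). I zoom in on the lug.

```bash
python3 - <<'E'
from h import *
f=grab_frame('wrist'); save(f,'lug4.png',(205,95,270,155),9)
im=cv2.cvtColor(f['pixels'],cv2.COLOR_RGB2HSV)
m=((im[...,0]>18)&(im[...,0]<34)&(im[...,1]>150)&(im[...,2]>120)).astype(np.uint8);m[:, :210]=0;m[:,262:]=0;m[:100]=0;m[150:]=0
cn,h=cv2.findContours(m,cv2.RETR_CCOMP,cv2.CHAIN_APPROX_NONE)
for c,hh in zip(cn,h[0]):
    if cv2.contourArea(c)>8:
        M=cv2.moments(c);p=[M['m10']/M['m00'],M['m01']/M['m00']];X=atz(f,p,.07);v=X[:2]-[.548,.0672];print(hh[3],cv2.contourArea(c),p,X,np.hypot(*v),np.degrees(np.arctan2(v[1],v[0])))
        if hh[3]<0:
            r=cv2.minAreaRect(c);b=cv2.boxPoints(r);print([atz(f,q,.07)[:2].round(4) for q in b])
# pockets / disc center
for k in range(1): pass
E
```

```text
-1 954.0 [233.72169811320754, 126.5796645702306] [0.46454804 0.15215354 0.07      ] 0.11908540403288545 134.48913769250711
[array([0.4677, 0.1823]), array([0.4935, 0.1545]), array([0.4617, 0.1223]), array([0.4347, 0.1498])]
0 111.5 [234.22272047832584, 126.03437967115096] [0.46506324 0.15133306 0.07      ] 0.11813923639673791 134.5897410301986
```

View pics/lug4.png

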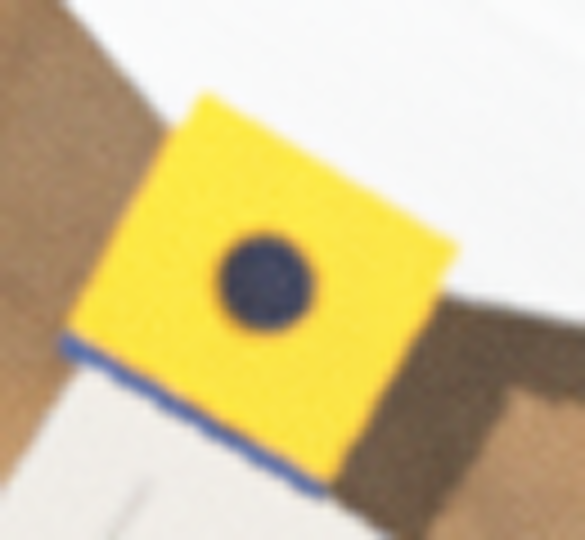

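The lug hole is at (0.4651,0.1513), 118.1 mm from the axis at 134.6°. The blue block shows evenly under the lug, so the holes are aligned to about a millimetre. Next I go above the pin.

```bash
python3 -m inch '0.6 -1 5 0 0 0 0;0.6 -2 10 -2 0 0 0;0.6 -2.9 14 -6.5 0 0 0;0.6 -2.9 14 -6.5 0 0 0;0.6 -2.9 14 -6.5 0 0 0'
python3 look.py wrist w5.png holder_hole:.058 pin_collar:.058 pin_holder:0 lock_pin:.01 jar_yellow:.0 jar_green:0;python3 look.py scene - holder_hole:.058 pin_collar:.058 pin_holder:0 lock_pin:.01
python3 look.py top - holder_hole:.058 pin_collar:.058 pin_holder:0 lock_pin:.01
python3 - <<'E'
from h import *
obs=[]
for c in('wrist','scene','top'):
    f=grab_frame(c)
    for q in regions_of(c,'lock_pin')[:1]: print(c,q['p'],q['bbox'])
    im=cv2.cvtColor(f['pixels'],cv2.COLOR_RGB2HSV)
    m=((im[...,0]>3)&(im[...,0]<16)&(im[...,1]>190)&(im[...,2]>130)).astype(np.uint8)
    n,l,st,ce=cv2.connectedComponentsWithStats(m)
    for i in range(1,n):
        if st[i,4]>15: print(c,st[i],ce[i].round(1),atz(f,ce[i],.097).round(3))
E
```

```text
t: 12.1
eef_pos: [0.3762, 0.281, 0.2009]
ee_rot: [3.141, -0.002, -1.817]
force: [-0.2, -1.0, -0.1]
width: 0.0526
holder_hole wrist 0.65 [253.6 176.2] [0.3771 0.2801 0.058 ]
pin_collar wrist 0.62 [254.7 175.2] [0.3779 0.2786 0.058 ]
pin_holder wrist 0.96 [256.4 167.3] [0.3746 0.2766 0.    ]
lock_pin wrist 0.83 [253.4 166.1] [0.3792 0.2797 0.01  ]
jar_yellow wrist 0.88 [172.9   6.4] [0.5938 0.3269 0.    ]
jar_yellow wrist 0.79 [207.8 105.3] [0.4703 0.3183 0.    ]
jar_yellow wrist 0.64 [149.  171.8] [0.4053 0.4244 0.    ]
jar_green wrist 0.77 [128.7  94.8] [0.5098 0.4154 0.    ]
jar_green wrist 0.32 [256.9 166.6] [0.3754 0.2757 0.    ]
12.45 [0.37631818 0.28073233 0.20131213] [ 3.14073819e+00 -3.45837293e-05 -1.81896029e+00] [0.3345138  0.0336352  0.12720649] 0.05253946746383636
holder_hole scene 0.89 [215.2 242.3] [0.3726 0.2652 0.058 ]
holder_hole scene 0.73 [211.  246.7] [0.3562 0.2668 0.058 ]
pin_collar scene 0.45 [213.6 239.8] [0.3772 0.2728 0.058 ]
pin_holder scene 0.63 [213.3 251. ] [0.3828 0.2818 0.    ]
lock_pin scene 0.58 [357.7 201.9] [0.7206 0.0143 0.01  ]
lock_pin scene 0.5
[... 229 characters left out ...]
61456386686002
holder_hole top 0.42 [267.4 120.2] [0.732  0.2034 0.058 ]
holder_hole top 0.36 [312.9 200.8] [0.4757 0.0571 0.058 ]
lock_pin top 0.39 [281.6 201.9] [0.4767 0.1513 0.01  ]
12.95 [0.37592886 0.28100512 0.20056346] [ 3.14028436e+00 -1.50007437e-03 -1.81809583e+00] [-0.04871214  0.2387277   0.14448928] 0.05255205673313318
wrist 0.63 [243.1, 165.2, 263.5, 201.8]
wrist [247 173  17  31 302] [254.3 192.1] [0.37  0.281 0.097]
scene 0.69 [205.6, 218.0, 220.7, 239.8]
scene [256 120  15   7  58] [263.5 123.2] [0.813 0.367 0.097]
scene [ 68 178  15  13 120] [ 75.2 184.4] [0.33  0.676 0.097]
scene [207 217   7  22  84] [210.7 228.6] [0.378 0.279 0.097]
top 0.52 [259.9, 110.6, 277.1, 129.9]
```

View pics/w5.png

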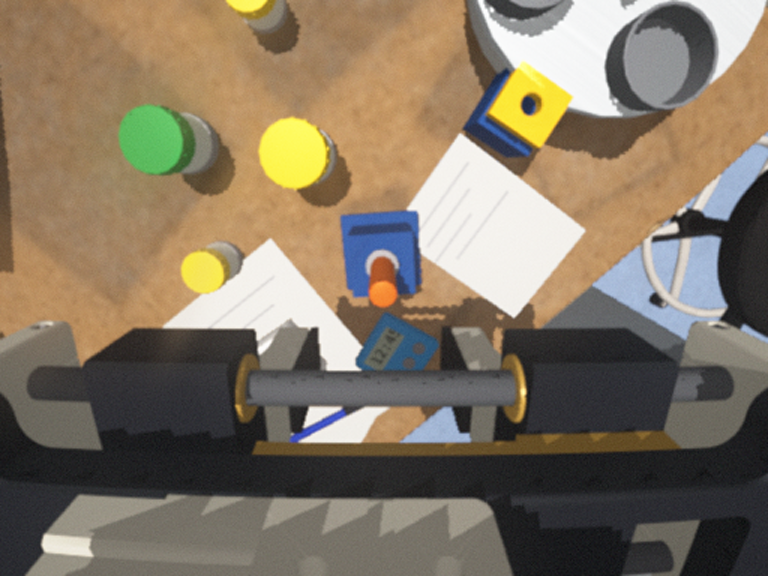

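The pin (383,290) lies centred between the fingers at about (0.377,0.280). Large yellow is at (295,152), green at (158,140), and the small yellow look-alikes at (207,270) and (255,3). Going down to grip the pin.

```bash
python3 -m inch '0.6 0.1 0 -6 0 0 0;0.6 0.1 0 -10.8 0 0 0;0.6 0.1 0 -10.8 0 0 0;0.6 0.1 0 -10.8 0 0 0;0 0.1 0 -10.8 0 0 0;0 0.1 0 -10.8 0 0 0;0 0.1 0 -10.8 0 0 0;0 0.1 0 -10.8 0 0 0;0 0.1 0 -10.8 0 0 0;0 0.1 0 -10.8 0 0 0' 35
python3 -c "
from h import *
s=telemetry.get_state();print(s['eef_pos'],s['ee_rot'],s['force'],s['width'])"
```

```text
t: 14.5
eef_pos: [0.377, 0.2809, 0.0928]
ee_rot: [3.14, -0.002, -1.818]
force: [-1.1, -2.5, 5.5]
width: 0.0174
[0.37696427 0.28085215 0.09280638] [ 3.14042390e+00 -1.76187579e-03 -1.81791729e+00] [-1.06474431 -2.52823283  5.50417422] 0.01740624086565823
```

```bash
python3 -m inch '0 0 0 5 0 0 0;0 0 0 10 0 0 0;0 3 -4.5 10 0 0 0;0 6 -9 10 0 0 0;0 8.8 -13 10 0 0 0;0 8.8 -13 10 0 0 0;0 8.8 -13 7.2 0 0 0;0 8.8 -13 7.2 0 0 0;0 8.8 -13 7.2 0 0 0'
python3 look.py wrist w6.png pin_tip:.08 pin_collar:.13 lug_hole:.07 base_hole:.054
python3 look.py scene s6.png pin_tip:.08 pin_collar:.13 lug_hole:.07
python3 - <<'E'
import cv2,numpy as np
a=cv2.imread('pics/w6.png')[150:400,250:520];b=cv2.imread('pics/s6.png')[230:420,340:540]
o=np.zeros((560,800,3),np.uint8);A=cv2.resize(a,None,fx=1.6,fy=1.6);B=cv2.resize(b,None,fx=1.8,fy=1.8);o[:A.shape[0],:A.shape[1]]=A;o[:B.shape[0],435:435+B.shape[1]]=B;cv2.imwrite('pics/m6.png',o)
E
```

```text
t: 15.62
eef_pos: [0.4651, 0.1515, 0.1654]
ee_rot: [3.141, -0.002, -1.817]
force: [0.8, 0.0, -1.0]
width: 0.0173
pin_tip wrist 0.97 [254.2 194.7] [0.4617 0.1512 0.08  ]
pin_tip wrist 0.72 [251.8 191.1] [0.4658 0.1526 0.08  ]
pin_collar wrist 0.91 [251.6 212.5] [0.4636 0.1531 0.13  ]
lug_hole wrist 0.8 [253.6 189.7] [0.4638 0.1513 0.07  ]
base_hole wrist 0.71 [251.9 181. ] [0.4689 0.1518 0.054 ]
15.875 [0.46516443 0.15137385 0.16547645] [ 3.14116858e+00 -7.50120192e-04 -1.81731503e+00] [ 0.96830432 -0.27020023 -0.99959175] 0.017370298707403
pin_tip scene 0.53 [277.2 225.5] [0.4778 0.149  0.08  ]
pin_collar scene 0.53 [276.2 217.8] [0.4592 0.1444 0.13  ]
pin_collar scene 0.51 [195.9 200.5] [0.4134 0.3421 0.13  ]
lug_hole scene 0.96 [275.6 232.4] [0.4638 0.1459 0.07  ]
16.075 [0.46501422 0.15097883 0.1650274 ] [ 3.14066580e+00 -1.38160170e-03 -1.81780526e+00] [-0.21340737  0.57942767 -0.63023798] 0.017755682477884824
```

View pics/m6.png

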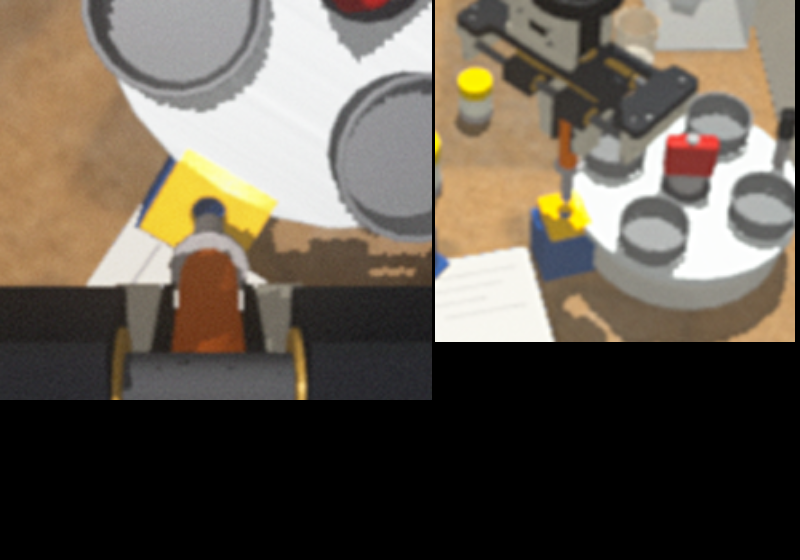

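The pin tip (208,218 in the left crop) points straight at the lug hole, so I lower it, watching the force.

```bash
python3 -m inch '0 0 0 -0.6 0 0 0;0 0 0 -1.2 0 0 0;0 0 0 -1.8 0 0 0;0 0 0 -2.4 0 0 0;0 0 0 -2.4 0 0 0'; python3 -m inch '0 0 0 -0.6 0 0 0;0 0 0 -1.2 0 0 0;0 0 0 -1.8 0 0 0;0 0 0 -1.8 0 0 0'
```

```text
t: 16.7
eef_pos: [0.4647, 0.1507, 0.1404]
ee_rot: [3.14, -0.002, -1.818]
force: [0.0, -0.4, -0.9]
width: 0.0175
t: 17.2
eef_pos: [0.4644, 0.1505, 0.1218]
ee_rot: [3.139, -0.003, -1.818]
force: [0.3, -0.3, -1.3]
width: 0.0176
```

```bash
python3 -m inch '0 0 0.05 -0.6 0 0 0;0 0 0.05 -1.2 0 0 0;0 0 0.05 -1.7 0 0 0;0 0 0.05 -1.9 0 0 0;0 0 0.05 -1.9 0 0 0'
```

```text
t: 17.82
eef_pos: [0.4662, 0.1524, 0.1047]
ee_rot: [-3.141, -0.0, -1.817]
force: [-2.4, 1.8, 14.6]
width: 0.0173
```

The collar seats: force is 14.6 N at TCP z 0.1047, as predicted. I release, back off and look at the nut.

```bash
python3 -m inch '0.4 0 0 0.1 0 0 0;0.4 0 0 0.1 0 0 0;0.4 0 0 0.1 0 0 0;0.4 0 0 0.1 0 0 0;0.4 0 0 5 0 0 0;0.4 0 0 10 0 0 0;0.4 0 -4 13 0 0 0;0.4 0 -6 13 0 0 0;0.4 0 -6 13 0 0 0'
cat > nut.py <<'E'
from h import *
f=grab_frame('wrist'); im=cv2.cvtColor(f['pixels'],cv2.COLOR_RGB2HSV)
m=(((im[...,0]<8)|(im[...,0]>172))&(im[...,1]>160)&(im[...,2]>60)).astype(np.uint8)
n,l,st,ce=cv2.connectedComponentsWithStats(m)
for i in range(1,n):
    X=atz(f,ce[i],.12)
    if st[i,4]>40 and np.hypot(X[0]-.548,X[1]-.067)<.04:
        ys,xs=np.nonzero(l==i)
        # model match: choose yaw maximising IoU of projected box
        best=None
        for a in np.arange(0,180,2):
            c,s=np.cos(np.radians(a)),np.sin(np.radians(a)); P=[]
            for x in(-.024,.024):
                for y in(-.009,.009):
                    for z in(.089,.131): P.append(proj(f,[.548+c*x-s*y,.067+s*x+c*y,z]))
            k=np.zeros_like(m);cv2.fillConvexPoly(k,cv2.convexHull(np.array(P,np.float32)).astype(np.int32),1)
            iou=(k&(l==i)).sum()/(k|(l==i)).sum()
            if best is None or iou>best[0]: best=(iou,a)
        print(st[i],ce[i],X,best)
save(f,'nut.png',s=1.5)
s=telemetry.get_state();print(s['t'],s['eef_pos'],s['ee_rot'],s['q'].round(2),s['width'])
for n,z in(('lug_hole',.07),('pin_collar',.07),('nut_grip',.116)):
    for q in pinpoint('wrist',n)[:2]: print(n,q['p'],q['location'],atz(f,q['location'],z))
E
python3 nut.py
```

```text
t: 18.95
eef_pos: [0.4657, 0.0912, 0.2342]
ee_rot: [-3.141, -0.0, -1.819]
force: [0.1, 0.1, 0.4]
width: 0.0352
[234  80  44  40 581] [256.04991394  99.26333907] [0.54863759 0.06746505 0.12      ] (np.float64(0.5618955512572534), np.int64(114))
19.0 [0.46577074 0.09176928 0.23390506] [ 3.14144794e+00 -6.75188851e-04 -1.81846273e+00] [ 0.61  0.02 -0.4   0.   -1.15  0.71] 0.03490482394749484
lug_hole 0.65 [206.0, 184.7] [0.46577888 0.15317851 0.07      ]
pin_collar 0.57 [205.3, 187.9] [0.46194614 0.15528852 0.07      ]
pin_collar 0.54 [320.7, 86.8] [ 0.54607969 -0.00946054  0.07      ]
nut_grip 0.88 [252.5, 101.1] [0.54794505 0.07126352 0.116     ]
```

View pics/nut.png

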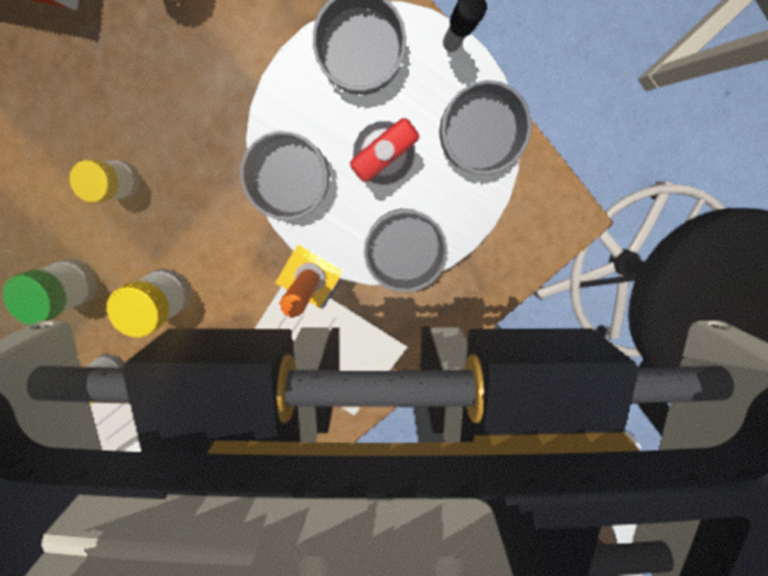

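The pin's collar sits on the lug at (310,270). The nut bar runs from (360,172) to (410,127), a world angle of about 116°. I go over it with jaw yaw -154° and grip.

```bash
python3 -m inch '0.4 3 -1 0 0 0 -10;0.4 6 -2 -1 0 0 -20;0.4 8.2 -2.45 -3.4 0 0 -30;0.4 8.2 -2.45 -3.4 0 0 -40;0.4 8.2 -2.45 -3.4 0 0 -50;0.4 8.2 -2.45 -3.4 0 0 -50;0.4 8.2 -2.45 -9 0 0 -50;0.4 8.2 -2.45 -13.1 0 0 -50;0.4 8.2 -2.45 -13.1 0 0 -50;0.4 8.2 -2.45 -13.1 0 0 -50'
python3 -m inch '0 0 0 0 0 0 0;0 0 0 0 0 0 0;0 0 0 0 0 0 0;0 0 0 0 0 0 0;0 0 0 0 0 0 0' 35
python3 -c "
from h import *
s=telemetry.get_state();print(s['eef_pos'],s['ee_rot'],s['force'],s['moment'],s['width'],s['q'])"
```

```text
t: 20.4
eef_pos: [0.5491, 0.0687, 0.1043]
ee_rot: [-3.141, 0.0, -2.687]
force: [0.1, -0.1, 0.8]
width: 0.035
t: 21.02
eef_pos: [0.5484, 0.0682, 0.1055]
ee_rot: [-3.141, -0.0, -2.686]
force: [-4.3, -0.7, 8.5]
width: 0.0177
[0.54843446 0.06820912 0.10548617] [-3.14110636e+00 -2.59573142e-04 -2.68625976e+00] [-4.2974987  -0.67834662  8.51148436] [-0.33729661  1.90739543 -0.03517059] 0.017726497731176464 [ 4.78508025e-01  2.70439050e-01 -4.19562016e-01  6.22424114e-04
 -8.81066129e-01 -2.35711985e-02]
```

Width 17.7 mm means the bar is held flat, so I turn 90° clockwise.

```bash
python3 -m inch '0 0 0 0 0 0 -9;0 0 0 0 0 0 -18;0 0 0 0 0 0 -27;0 0 0 0 0 0 -36;0 0 0 0 0 0 -45;0 0 0 0 0 0 -54;0 0 0 0 0 0 -63;0 0 0 0 0 0 -72;0 0 0 0 0 0 -81;0 0 0 0 0 0 -90;0 0 0 0 0 0 -90'
python3 -c "
from h import *
s=telemetry.get_state();print(s['eef_pos'],s['ee_rot'],s['force'],s['moment'],s['width'],s['q'].round(2))"
```

```text
t: 22.4
eef_pos: [0.5491, 0.068, 0.1056]
ee_rot: [3.141, 0.0, 2.024]
force: [4.8, -2.5, -7.9]
width: 0.0181
[0.54905778 0.06800932 0.10562132] [3.14086642e+00 1.42187497e-04 2.02393404e+00] [ 4.77836427 -2.4659359  -7.85758691] [-0.81902954 -1.74629512  0.0781057 ] 0.01809584625397341 [ 0.48  0.27 -0.42  0.   -0.88 -1.6 ]
```

```bash
python3 -m inch '0 0 0 0 0 0 -9;0 0 0 0 0 0 -18;0 0 0 0 0 0 -27;0 0 0 0 0 0 -36;0 0 0 0 0 0 -40;0 0 0 0 0 0 -40'
python3 -c "
from h import *
s=telemetry.get_state();print(s['ee_rot'],s['force'],s['moment'],s['width'],s['q'].round(2))"
python3 -m inch '0 0 0 0 0 0 -5;0 0 0 0 0 0 -10;0 0 0 0 0 0 -10'
python3 -c "
from h import *
s=telemetry.get_state();print(s['ee_rot'],s['force'],s['moment'],s['width'],s['q'].round(2))"
```

```text
t: 23.15
eef_pos: [0.5491, 0.0677, 0.1056]
ee_rot: [3.141, 0.0, 1.326]
force: [2.6, -3.2, -6.8]
width: 0.0178
[3.14065224e+00 2.12171722e-04 1.32628150e+00] [ 2.61988633 -3.24415342 -6.78839646] [-1.07681969 -1.39418302 -0.01509212] 0.017809093675990553 [ 0.48  0.27 -0.42  0.   -0.88 -2.29]
t: 23.52
eef_pos: [0.5491, 0.0675, 0.1056]
ee_rot: [3.141, 0.0, 1.154]
force: [3.2, -2.8, -6.3]
width: 0.0179
[3.14060391e+00 2.19703939e-04 1.15365462e+00] [ 3.15547042 -2.79653455 -6.27429926] [-0.81053373 -1.12030015 -0.05080378] 0.017883076214559212 [ 0.48  0.27 -0.42  0.   -0.88 -2.47]
```

```bash
P="from h import *
s=telemetry.get_state();print(s['ee_rot'][2],s['force'],s['moment'],s['q'].round(2)[5])"
python3 -m inch '0 0 0 0 0 0 -5;0 0 0 0 0 0 -8;0 0 0 0 0 0 -8'; python3 -c "$P"
python3 -m inch '0 0 0 0 0 0 -4;0 0 0 0 0 0 -6;0 0 0 0 0 0 -6'; python3 -c "$P"
```

```text
t: 23.9
eef_pos: [0.5487, 0.0676, 0.1057]
ee_rot: [3.141, 0.001, 1.018]
force: [-1.3, 1.1, -3.3]
width: 0.0184
1.0184180758320032 [-1.2534352   1.13591367 -3.34718822] [0.07375517 0.32146002 1.10039903] -2.6
t: 24.28
eef_pos: [0.5486, 0.0677, 0.1058]
ee_rot: [3.141, 0.001, 0.916]
force: [-0.1, -0.3, -2.3]
width: 0.0203
0.9162426943828683 [-0.08206626 -0.32774157 -2.28766344] [-0.13898033  0.07248367  1.34582033] -2.7
```

The moment about z rose to 1.35 N m and the pads began to slip after 2.58 rad of turning, so the nut is at its stop. I release and head for the jars, unwinding the wrist.

```bash
python3 -m inch '0.4 0 0 0 0 0 0;0.4 0 0 0 0 0 0;0.4 0 0 0 0 0 0;0.4 0 0 5 0 0 0;0.4 0 0 10 0 0 8;0.4 -2 3 14 0 0 18;0.6 -4 8 14 0 0 28;0.8 -6 13 14 0 0 38;1 -8 18 14 0 0 48;1 -10 23 14 0 0 58;1 -13 26 14 0 0 68;1 -15 26 14 0 0 78' 
python3 -m inch '1 0 0 0 0 0 10;1 0 0 0 0 0 20;1 0 0 0 0 0 30;1 0 0 0 0 0 40;1 0 0 0 0 0 50;1 0 0 0 0 0 60;1 0 0 0 0 0 70;1 0 0 0 0 0 80;1 0 0 0 0 0 90;1 0 0 0 0 0 100;1 0 0 0 0 0 110;1 0 0 0 0 0 120'
cat > jars.py <<'E'
from h import *
for c in('wrist','scene','top'):
    f=grab_frame(c); im=cv2.cvtColor(f['pixels'],cv2.COLOR_RGB2HSV)
    if c=='wrist': save(f,'jars.png',s=1.5)
    for nm,lo,hi in(('yellow',22,34),('green',55,85)):
        m=((im[...,0]>=lo)&(im[...,0]<=hi)&(im[...,1]>120)&(im[...,2]>70)).astype(np.uint8)
        n,l,st,ce=cv2.connectedComponentsWithStats(m)
        for i in range(1,n):
            X=atz(f,ce[i],.066 if c!='scene' else .058)
            if st[i,4]>30 and .3<X[0]<.75 and -.2<X[1]<.5: print(c,nm,st[i],X.round(4))
s=telemetry.get_state();print(s['t'],s['eef_pos'],s['ee_rot'],s['q'].round(2),s['width'])
E
python3 jars.py
```

```text
t: 25.78
eef_pos: [0.3974, 0.3296, 0.2455]
ee_rot: [3.141, 0.001, 2.285]
force: [0.6, -0.3, 0.4]
width: 0.0863
t: 27.28
eef_pos: [0.3974, 0.3296, 0.2457]
ee_rot: [3.141, 0.001, -1.898]
force: [-0.0, 0.1, 0.1]
width: 0.0882
wrist yellow [192   0  32  35 860] [0.5853 0.3216 0.066 ]
wrist yellow [351  48  36  47 604] [0.4711 0.1614 0.066 ]
wrist yellow [ 221   91   40   41 1290] [0.4734 0.3206 0.066 ]
wrist yellow [176 171  27  26 545] [0.4087 0.417  0.066 ]
wrist green [ 140   90   41   39 1222] [0.5088 0.4156 0.066 ]
scene yellow [235 178  13  13 139] [0.5805 0.313  0.058 ]
scene yellow [209 199  20  19 292] [0.4735 0.3184 0.058 ]
scene yellow [165 208  15  14 162] [0.3954 0.413  0.058 ]
scene yellow [265 224  17  18 122] [0.4649 0.1568 0.058 ]
scene green [188 180  17  16 202] [0.5079 0.416  0.058 ]
top yellow [224 156  11  13 103] [0.5893 0.3198 0.066 ]
top yellow [226 191  10  15 118] [0.4773 0.3113 0.066 ]
top yellow [273 195  17  17  91] [0.4642 0.1594 0.066 ]
27.425 [0.39741084 0.32960425 0.24565254] [ 3.14100437e+00  1.03324899e-03 -1.90657473e+00] [ 1.07  0.08 -0.3  -0.   -1.18  0.16] 0.08783174213877687
```

View pics/jars.png

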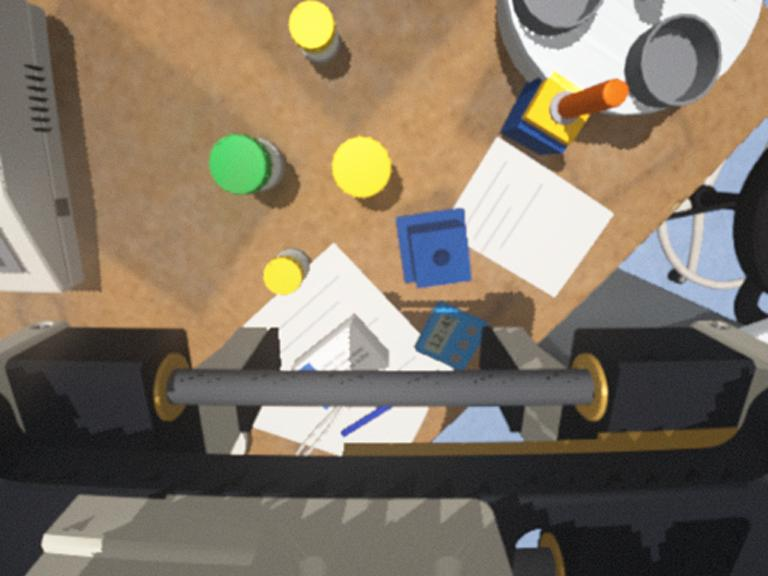

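Large yellow cap at (362,167) → (0.4735,0.3205); green at (240,163) → (0.509,0.416); no other jars. The look-alikes are at (312,25) and (284,274). Holder hole is at (441,257) and the pin is in the lug. Picking the large yellow.

```bash
python3 -m inch '1 4 -0.5 0 0 0 0;1 7.6 -0.9 -3 0 0 0;1 7.6 -0.9 -9 0 0 0;1 7.6 -0.9 -15 0 0 0;1 7.6 -0.9 -20.8 0 0 0;1 7.6 -0.9 -20.8 0 0 0;1 7.6 -0.9 -20.8 0 0 0;0 7.6 -0.9 -20.8 0 0 0;0 7.6 -0.9 -20.8 0 0 0;0 7.6 -0.9 -20.8 0 0 0;0 7.6 -0.9 -20.8 0 0 0;0 7.6 -0.9 -20.8 0 0 0' 25
python3 -m inch '0 0 0 5 0 0 0;0 0 0 10 0 0 0;0 0 0 15 0 0 0;0 0 0 20 0 0 0;0 0 0 20 0 0 0;0 0 0 20 0 0 0'
```

```text
t: 28.92
eef_pos: [0.4735, 0.3206, 0.0379]
ee_rot: [3.141, 0.001, -1.907]
force: [-1.1, -0.7, 3.3]
width: 0.0489
t: 29.68
eef_pos: [0.4728, 0.3203, 0.237]
ee_rot: [3.14, 0.0, -1.907]
force: [-0.7, -0.1, -3.2]
width: 0.0486
```

```bash
python3 -m inch '0 2 -4 0 0 0 -10;0 4 -8 0 0 0 -20;0 6 -12 0 0 0 -30;0 7.6 -17.8 0 0 0 -40;0 7.6 -17.8 0 0 0 -50;0 7.6 -17.8 0 0 0 -60;0 7.6 -17.8 0 0 0 -70.7;0 7.6 -17.8 0 0 0 -70.7;0 7.6 -17.8 -5 0 0 -70.7;0 7.6 -17.8 -8 0 0 -70.7;0 7.6 -17.8 -8 0 0 -70.7'
python3 look.py wrist w8.png pocket0:.073 nut_grip:.116; python3 look.py scene s8.png pocket0:.073 
python3 - <<'E'
import cv2,numpy as np
a=cv2.imread('pics/w8.png');b=cv2.imread('pics/s8.png')[230:420,360:560]
o=np.zeros((400,800,3),np.uint8);o[:315,:420]=cv2.resize(a,(420,315));o[:361,420:800]=cv2.resize(b,None,fx=1.9,fy=1.9);cv2.imwrite('pics/m8.png',o)
E
```

```text
t: 31.05
eef_pos: [0.5469, 0.1413, 0.154]
ee_rot: [-3.14, -0.005, -3.137]
force: [0.9, -0.5, -1.7]
width: 0.0485
pocket0 wrist 0.79 [256.6  19.8] [ 0.5437 -0.0067  0.073 ]
pocket0 wrist 0.7 [167.6 109.4] [0.6212 0.0643 0.073 ]
pocket0 wrist 0.69 [413.5 343.5] [0.35   0.3321 0.073 ]
pocket0 wrist 0.63 [337.  117.1] [0.4719 0.0702 0.073 ]
nut_grip wrist 0.67 [248.9 114.7] [0.5494 0.0683 0.116 ]
31.2 [0.5496632  0.14265013 0.15821803] [ 3.13980206e+00  1.80637700e-03 -3.13858344e+00] [-0.1607746  -0.37286797 -1.7448892 ] 0.048387456827434366
pocket0 scene 0.93 [347.3 233. ] [ 0.5457 -0.0097  0.073 ]
pocket0 scene 0.8 [305.5 239.9] [0.476 0.071 0.073]
pocket0 scene 0.71 [333.4 203.6] [0.6217 0.057  0.073 ]
pocket0 scene 0.68 [288.5 209.8] [0.5447 0.15   0.073 ]
31.3 [0.54969556 0.14273654 0.1585682 ] [ 3.13900211e+00  2.55879540e-03 -3.13957126e+00] [ 0.09717325  0.21300604 -1.26359088] 0.04840331123700334
```

View pics/m8.png

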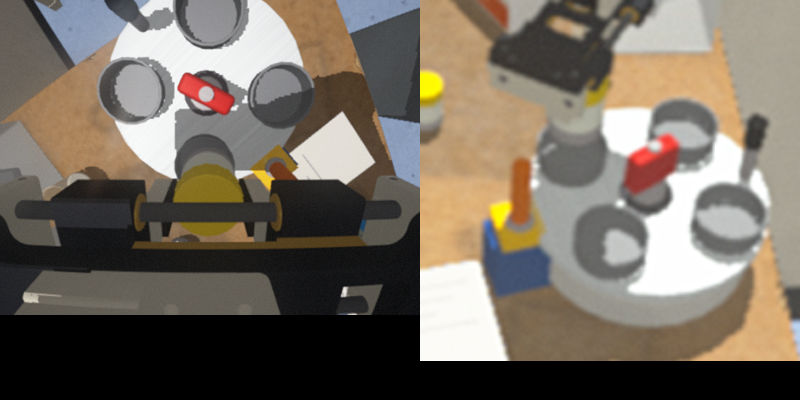

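The jar hangs right over the back pocket and the pin still stands in the lug. Lowering.

```bash
python3 -m inch '0 -0.1 -0.05 -1.5 0 0 0;0 -0.1 -0.05 -3 0 0 0;0 -0.1 -0.05 -4 0 0 0;0 -0.1 -0.05 -4.5 0 0 0;0 -0.1 -0.05 -4.5 0 0 0;0 -0.1 -0.05 -4.5 0 0 0'
```

```text
t: 32.05
eef_pos: [0.5489, 0.1424, 0.1138]
ee_rot: [3.139, 0.003, -3.139]
force: [-0.1, 1.3, -1.7]
width: 0.0485
```

```bash
python3 -m inch '0 0 0 -0.3 0 0 0;0 0 0 -0.3 0 0 0;0 0 0 -0.3 0 0 0'; python3 -m inch '0 0 0 -0.3 0 0 0;0 0 0 -0.3 0 0 0;0 0 0 -0.3 0 0 0'
```

```text
t: 32.42
eef_pos: [0.5499, 0.1425, 0.112]
ee_rot: [3.138, 0.005, -3.139]
force: [0.7, -1.8, 5.3]
width: 0.0484
t: 32.8
eef_pos: [0.5509, 0.1423, 0.1117]
ee_rot: [3.138, 0.008, -3.138]
force: [-5.3, -3.4, 17.2]
width: 0.0489
```

```bash
python3 -m inch '0.7 0 0 0.1 0 0 0;0.7 0 0 0.1 0 0 0;0.7 0 0 0.1 0 0 0;0.7 0 0 5 0 0 0;0.7 0 0 10 0 0 0;0.8 -1 3 13 0 0 10;0.9 -3 8 13 0 0 20;1 -5 13 13 0 0 30;1 -7 18 13 0 0 40;1 -9 23 13 0 0 50;1 -11 27 13 0 0 60;1 -11.5 27 13 0 0 70'
python3 -m inch '1 0 0 0 0 0 0;1 0 0 0 0 0 0'
python3 jars.py; python3 look.py wrist - jar_yellow:.073 jar_green:0; python3 look.py scene s9.png jar_yellow:.073
python3 - <<'E'
import cv2,numpy as np
a=cv2.imread('pics/jars.png');b=cv2.imread('pics/s9.png')[230:420,360:560]
o=np.zeros((400,800,3),np.uint8);o[:315,:420]=cv2.resize(a,(420,315));o[:361,420:800]=cv2.resize(b,None,fx=1.9,fy=1.9);cv2.imwrite('pics/m9.png',o)
E
```

```text
t: 34.3
eef_pos: [0.4344, 0.4149, 0.2406]
ee_rot: [3.138, 0.007, -1.908]
force: [0.2, -0.9, -0.7]
width: 0.0875
t: 34.55
eef_pos: [0.4345, 0.4147, 0.2402]
ee_rot: [3.138, 0.006, -1.911]
force: [-0.4, 0.9, -0.1]
width: 0.0878
wrist yellow [462   0  45  11 320] [0.5363 0.0966 0.066 ]
wrist yellow [267   4  32  36 877] [0.5874 0.3267 0.066 ]
wrist yellow [424  54  35  46 572] [0.4697 0.1643 0.066 ]
wrist yellow [242 176  26  26 525] [0.4118 0.4221 0.066 ]
wrist green [ 213   95   39   41 1234] [0.5092 0.417  0.066 ]
scene yellow [235 178  13  13 140] [0.5806 0.3132 0.058 ]
scene yellow [285 184  20  20 326] [0.6187 0.168  0.058 ]
scene yellow [166 208  14  14 159] [0.3958 0.4128 0.058 ]
scene yellow [265 224  18  18 142] [0.4684 0.155  0.058 ]
scene green [188 180  17  15 216] [0.5096 0.4156 0.058 ]
top yellow [223 157  12  11 102] [0.5893 0.32   0.066 ]
top yellow [279 164  17  16 211] [0.5651 0.1386 0.066 ]
top yellow [273 195  17  17  83] [0.4643 0.1585 0.066 ]
top yellow [188 216  11  11  76] [0.4003 0.4238 0.066 ]
34.7 [0.43482693 0.41443513 0.24059061] [ 3.13771708  0.00684313 -1.91041098] [ 1.08  0.23 -0.14 -0.01 -1.2   0.15] 0.0876581340425855
jar_yellow wrist 0.87 [279.9  31.2] [0.5773 0.334  0.073 ]
jar_yellow wrist 0.6 [256.3 181.8] [0.4217 0.4162 0.073 ]
jar_yellow wrist 0.59 [4.491e+02 2.000e-01] [0.5504 0.1412 0.073 ]
jar_green wrist 0.91 [233.9 112. ] [0.5133 0.4186 0.    ]
34.85 [0.43474442 0.41455076 0.24066908] [ 3.13772318  0.007017   -1.90918729] [ 0.31204488  0.32331901 -0.45963832] 0.08755925457747003
jar_yellow scene 0.86 [290.4 209.1] [0.5493 0.1468 0.073 ]
jar_yellow scene 0.62 [176.2 225.8] [0.3595 0.3711 0.073 ]
jar_yellow scene 0.47 [241.9 199.3] [0.5185 0.2739 0.073 ]
34.95 [0.43462371 0.41467179 0.24067168] [ 3.13769836  0.006988   -1.90857009] [0.34589081 0.06464625 0.5479544 ] 0.0876437465895186
```

View pics/m9.png

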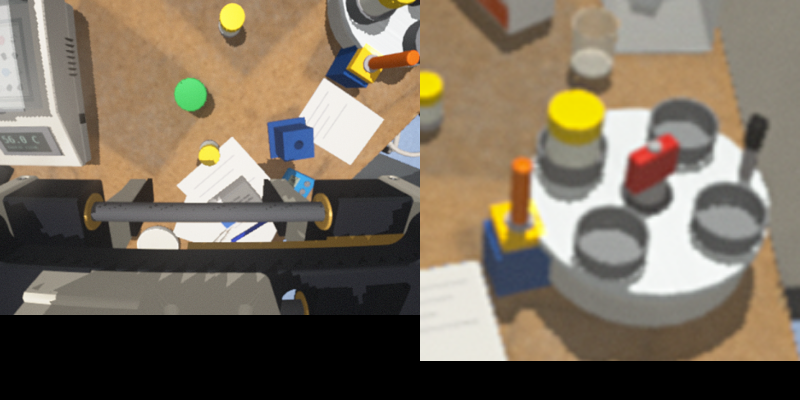

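The yellow jar stands upright in the back pocket. Green has not moved: (190,95), at (0.509,0.417). Picking green.

```bash
python3 -m inch '1 4 0.1 0 0 0 0;1 7.4 0.2 -3 0 0 0;1 7.4 0.2 -9 0 0 0;1 7.4 0.2 -15 0 0 0;1 7.4 0.2 -20.2 0 0 0;1 7.4 0.2 -20.2 0 0 0;1 7.4 0.2 -20.2 0 0 0;0 7.4 0.2 -20.2 0 0 0;0 7.4 0.2 -20.2 0 0 0;0 7.4 0.2 -20.2 0 0 0;0 7.4 0.2 -20.2 0 0 0;0 7.4 0.2 -20.2 0 0 0' 25
python3 -m inch '0 0 0 5 0 0 0;0 0 0 10 0 0 0;0 0 0 15 0 0 0;0 0 0 20 0 0 0;0 0 0 20 0 0 0;0 0 0 20 0 0 0'
```

```text
t: 36.45
eef_pos: [0.5088, 0.4169, 0.039]
ee_rot: [3.138, 0.008, -1.908]
force: [-1.0, 0.2, 2.0]
width: 0.0486
t: 37.2
eef_pos: [0.5081, 0.4165, 0.2379]
ee_rot: [3.137, 0.006, -1.909]
force: [-0.3, 0.6, -2.2]
width: 0.0485
```

```bash
python3 -m inch '0 -0.5 -5 0 0 0 4;0 -1 -10 0 0 0 8;0 -1.5 -15 0 0 0 12;0 -2 -20 0 0 0 16;0 -2.5 -25 0 0 0 19.4;0 -3 -30 0 0 0 19.4;0 -3.45 -34.9 0 0 0 19.4;0 -3.45 -34.9 0 0 0 19.4;0 -3.45 -34.9 -5 0 0 19.4;0 -3.45 -34.9 -8 0 0 19.4;0 -3.45 -34.9 -8 0 0 19.4;0 -3.45 -34.9 -8 0 0 19.4'
python3 look.py wrist w10.png pocket0:.073 nut_grip:.116 pin_collar:.07; python3 look.py scene - pocket0:.073
```

```text
t: 38.7
eef_pos: [0.4742, 0.0679, 0.1584]
ee_rot: [3.137, 0.006, -1.569]
force: [0.8, 0.8, -2.8]
width: 0.0486
pocket0 wrist 0.78 [341.5 115.6] [ 0.5454 -0.0104  0.073 ]
pocket0 wrist 0.76 [258.1  17.2] [0.6244 0.0649 0.073 ]
nut_grip wrist 0.89 [252.2 112.9] [0.5476 0.0692 0.116 ]
pin_collar wrist 0.64 [166.7 199.7] [0.464  0.1546 0.07  ]
38.9 [0.47425479 0.06792605 0.15899517] [ 3.13852438  0.00728982 -1.56986884] [-0.38791015  0.03050382 -2.01834025] 0.04857659820509122
pocket0 scene 0.73 [305.  239.1] [0.4777 0.0731 0.073 ]
pocket0 scene 0.7 [347.8 233. ] [ 0.5463 -0.0108  0.073 ]
pocket0 scene 0.64 [332.6 201.1] [0.6291 0.0622 0.073 ]
pocket0 scene 0.63 [287.6 207.4] [0.5511 0.1557 0.073 ]
39.0 [0.47396629 0.06772608 0.15867133] [ 3.13803299  0.00709812 -1.57001265] [-0.12803363 -0.67122838 -1.95170962] 0.04844349757790063
```

```bash
python3 -m inch '0 0 0 -1.5 0 0 0;0 0 0 -3 0 0 0;0 0 0 -4 0 0 0;0 0 0 -4.4 0 0 0;0 0 0 -4.4 0 0 0;0 0 0 -4.4 0 0 0';python3 -m inch '0 0 0 -0.3 0 0 0;0 0 0 -0.3 0 0 0;0 0 0 -0.3 0 0 0'
```

```text
t: 39.75
eef_pos: [0.4743, 0.0679, 0.115]
ee_rot: [3.139, 0.007, -1.57]
force: [-0.0, -0.0, -2.5]
width: 0.0486
t: 40.12
eef_pos: [0.475, 0.068, 0.1128]
ee_rot: [3.14, 0.008, -1.569]
force: [-1.3, -1.1, 5.6]
width: 0.0484
```

Green touches the floor at the same height as yellow did. I release, rise, turn to yaw -135° and check both jars.

```bash
python3 -m inch '0.7 0 0 0.1 0 0 0;0.7 0 0 0.1 0 0 0;0.7 0 0 0.1 0 0 0;0.7 0 0 5 0 0 0;0.7 0 0 10 0 0 0;0.6 -2 2 13 0 0 -10;0.5 -4 4 15 0 0 -20;0.4 -6 6 15 0 0 -30;0.4 -6 6 15 0 0 -40;0.4 -6 6 15 0 0 -45;0.4 -6 6 15 0 0 -45'
cat > check.py <<'E'
from h import *
for c in('wrist','scene','top'):
    f=grab_frame(c); save(f,'chk_%s.png'%c,s=1.5)
    for n,z in(('jar_yellow',.073),('jar_green',.073),('lug_hole',.07),('pin_collar',.07),('holder_hole',.058),('nut_grip',.116)):
        for q in pinpoint(c,n)[:3]:
            if q['p']>.4: print(c,n,round(q['p'],2),np.round(q['location'],1),atz(f,q['location'],z).round(4))
s=telemetry.get_state();print(s['t'],s['eef_pos'],s['ee_rot'],s['q'].round(2),s['width'],s['force'])
E
python3 check.py; python3 jars.py
python3 - <<'E'
import cv2,numpy as np
a=cv2.imread('pics/chk_wrist.png');b=cv2.imread('pics/chk_scene.png')[230:420,360:560]
o=np.zeros((400,800,3),np.uint8);o[:315,:420]=cv2.resize(a,(420,315));o[:361,420:800]=cv2.resize(b,None,fx=1.9,fy=1.9);cv2.imwrite('pics/m11.png',o)
E
```

```text
t: 41.5
eef_pos: [0.4148, 0.1281, 0.2628]
ee_rot: [3.14, 0.008, -2.354]
force: [-0.0, -0.1, -0.3]
width: 0.0351
wrist jar_yellow 0.89 [ 94.6 167.2] [0.5716 0.283  0.073 ]
wrist jar_yellow 0.82 [169.4 102.5] [0.5517 0.1442 0.073 ]
wrist jar_green 0.58 [253.7 103.3] [0.4749 0.0693 0.073 ]
wrist lug_hole 0.85 [214.6 156.8] [0.4631 0.155  0.07  ]
wrist pin_collar 0.86 [214.4 152.9] [0.4669 0.1514 0.07  ]
wrist holder_hole 0.47 [215.5 149.1] [0.4694 0.1491 0.058 ]
wrist nut_grip 0.59 [204.1  52.2] [0.5486 0.07   0.116 ]
scene jar_green 0.97 [304.9 237.6] [0.4818 0.0752 0.073 ]
scene jar_green 0.43 [274.7 233. ] [0.4588 0.1459 0.073 ]
scene lug_hole 0.87 [273.2 231.7] [0.4629 0.1521 0.07  ]
scene pin_collar 0.65 [275.2 234.6] [0.4571 0.1436 0.07  ]
scene holder_hole 0.69 [212.5 236.8] [0.3838 0.2803 0.058 ]
scene nut_grip 0.64 [325.7 210. ] [0.5519 0.0554 0.116 ]
top jar_yellow 0.67 [196.6 223.4] [0.3952 0.4098 0.073 ]
top jar_yellow 0.55 [230.8 163.6] [0.5832 0.3134 0.073 ]
top jar_yellow 0.45 [284.4 174.7] [0.5523 0.1471 0.073 ]
top nut_grip 0.73 [284.7 172.2] [0.5508 0.1486 0.116 ]
42.5
[... 246 characters left out ...]
 [198 145  11  14 102] [0.4818 0.1619 0.066 ]
wrist yellow [221 145  10  10  63] [0.4589 0.1363 0.066 ]
wrist yellow [ 67 160  28  25 536] [0.5848 0.3075 0.066 ]
wrist yellow [215 164  15   6  42] [0.4479 0.1602 0.066 ]
wrist green [ 231   77   47   48 1772] [0.4771 0.067  0.066 ]
scene yellow [264 224  18  18 129] [0.4651 0.1588 0.058 ]
scene green [300 216  21  19 323] [0.5369 0.0862 0.058 ]
top yellow [223 157  12  11 102] [0.5895 0.32   0.066 ]
top yellow [282 164  10   8  48] [0.5797 0.1387 0.066 ]
top yellow [188 215  12  12 114] [0.4041 0.4211 0.066 ]
42.7 [0.41497874 0.12804527 0.26285007] [ 3.14025733  0.00770974 -2.35483511] [ 0.76 -0.08 -0.43 -0.   -1.22  0.03] 0.03509580378680306
```

Both jars read within about 3 mm of their pocket centres. The pin is still in the lug. Now gripping the pin.

```bash
python3 -m inch '0.45 3 1.4 0 0 0 0;0.45 5.1 2.4 -4 0 0 0;0.45 5.1 2.4 -8 0 0 0;0.45 5.1 2.4 -8 0 0 0;0.45 5.1 2.4 -12 0 0 0;0.45 5.1 2.4 -15.7 0 0 0;0.45 5.1 2.4 -15.7 0 0 0;0 5.1 2.4 -15.7 0 0 0;0 5.1 2.4 -15.7 0 0 0;0 5.1 2.4 -15.7 0 0 0;0 5.1 2.4 -15.7 0 0 0;0 5.1 2.4 -15.7 0 0 0' 35
python3 -m inch '0 0 0 2 0 0 0;0 0 0 4 0 0 0;0 0 0 6 0 0 0;0 0 0 9 0 0 0;0 0 0 9 0 0 0'
python3 look.py wrist w12.png pin_tip:.1 pin_collar:.15 lug_hole:.07; python3 look.py scene s12.png pin_tip:.1
```

```text
t: 44.2
eef_pos: [0.4666, 0.1524, 0.1073]
ee_rot: [3.141, 0.009, -2.354]
force: [-1.3, 0.5, 7.5]
width: 0.0174
t: 44.82
eef_pos: [0.4679, 0.1532, 0.2001]
ee_rot: [-3.141, 0.015, -2.354]
force: [0.3, -0.3, -1.0]
width: 0.017
pin_tip wrist 0.6 [255.9 192.5] [0.4628 0.1559 0.1   ]
pin_collar wrist 0.73 [253.2 210.1] [0.4642 0.1573 0.15  ]
lug_hole wrist 0.85 [257.3 183.4] [0.4629 0.154  0.07  ]
45.025 [0.46605564 0.15210903 0.19666   ] [ 3.14041536  0.0083998  -2.3545264 ] [ 0.66850152 -0.2285172  -0.45209176] 0.017449057306929763
pin_tip scene 0.45 [278.  218.2] [0.4842 0.1509 0.1   ]
45.125 [0.46615184 0.15210242 0.1965519 ] [ 3.14057921  0.00797703 -2.35444591] [ 0.58155747 -0.07674043 -0.71749384] 0.017637888240850746
```

```bash
python3 -m inch '0 -3 4.5 0 0 0 0;0 -6 9 0 0 0 0;0 -8.9 12.9 0 0 0 0;0 -8.9 12.9 0 0 0 0;0 -8.9 12.9 -4 0 0 0;0 -8.9 12.9 -4 0 0 0;0 -8.9 12.9 -4 0 0 0'
python3 look.py wrist w13.png pin_tip:.068 pin_collar:.12 holder_hole:.058; python3 look.py scene s13.png pin_tip:.068 holder_hole:.058
python3 - <<'E'
from h import *
for c in ('wrist','scene'):
    f=grab_frame(c); print(c,'expected tip',proj(f,[.377,.2808,.072]),'hole',proj(f,[.377,.2808,.058]))
E
```

```text
t: 46.0
eef_pos: [0.3778, 0.2809, 0.1573]
ee_rot: [3.141, 0.008, -2.355]
force: [-0.4, -0.7, 0.6]
width: 0.0173
pin_tip wrist 0.8 [254.1 192.7] [0.3758 0.2822 0.068 ]
pin_collar wrist 0.79 [255.5 209.3] [0.3766 0.2794 0.12  ]
holder_hole wrist 0.81 [256.4 186.8] [0.3764 0.2784 0.058 ]
46.2 [0.37774697 0.28138321 0.15760084] [ 3.14032097  0.0097315  -2.3549031 ] [-0.06714315 -0.79125228 -0.76585646] 0.017207783711980347
pin_tip scene 0.57 [212.5 231.2] [0.3923 0.285  0.068 ]
pin_tip scene 0.54 [213.7 252. ] [0.34   0.2478 0.068 ]
holder_hole scene 0.6 [212.7 236.8] [0.3841 0.2799 0.058 ]
46.35 [0.37740535 0.28123637 0.15712546] [ 3.14038439  0.00902056 -2.35465437] [-0.16593779  0.98784927 -1.27961609] 0.01700023308287157
wrist expected tip [254.24799986 191.54675334] hole [254.34498378 187.45867031]
scene expected tip [210.42874344 235.04764537] hole [210.83078311 238.62086236]
```

The tip and hole agree to within a pixel, so I lower with force checks.

```bash
python3 -m inch '0 -0.03 -0.03 -0.7 0 0 0;0 -0.03 -0.03 -1.4 0 0 0;0 -0.03 -0.03 -2 0 0 0;0 -0.03 -0.03 -2.6 0 0 0;0 -0.03 -0.03 -2.6 0 0 0'; python3 -m inch '0 0 0 -0.8 0 0 0;0 0 0 -1.6 0 0 0;0 0 0 -2.4 0 0 0;0 0 0 -2.9 0 0 0;0 0 0 -2.9 0 0 0'
```

```text
t: 47.08
eef_pos: [0.3767, 0.2805, 0.1302]
ee_rot: [3.141, 0.007, -2.355]
force: [0.3, 0.2, -0.7]
width: 0.0176
t: 47.7
eef_pos: [0.3766, 0.2804, 0.1008]
ee_rot: [3.141, 0.007, -2.355]
force: [-0.1, -0.1, -0.6]
width: 0.0174
```

```bash
python3 -m inch '0 0 0 -0.4 0 0 0;0 0 0 -0.7 0 0 0;0 0 0 -0.7 0 0 0;0 0 0 -0.7 0 0 0'
```

```text
t: 48.2
eef_pos: [0.377, 0.2806, 0.0953]
ee_rot: [3.141, 0.008, -2.354]
force: [-5.5, -3.6, 15.6]
width: 0.0174
```

The collar is seated at the predicted height of 0.0953 with 15.6 N. Releasing, backing off and doing the final check.

```bash
python3 -m inch '0.45 0 0 0.1 0 0 0;0.45 0 0 0.1 0 0 0;0.45 0 0 0.1 0 0 0;0.45 0 0 0.1 0 0 0;0.45 0 0 6 0 0 0;0.45 0 0 11 0 0 0;0.45 2 4 15 0 0 8;0.45 2 5 17 0 0 18;0.45 2 5 17 0 0 28;0.45 2 5 17 0 0 28'
python3 check.py
python3 - <<'E'
import cv2,numpy as np
a=cv2.imread('pics/chk_wrist.png');b=cv2.imread('pics/chk_scene.png')[220:450,240:570]
o=np.zeros((600,800,3),np.uint8);o[:345,:460]=cv2.resize(a,(460,345));B=cv2.resize(b,None,fx=1.02,fy=1.02);o[:B.shape[0],462:462+B.shape[1]]=B[:,:338]
t=cv2.imread('pics/chk_top.png')[150:430,260:560];o[345:600,0:273]=cv2.resize(t,(273,255));o[345:600,280:560]=cv2.resize(cv2.imread('pics/chk_scene.png')[260:400,400:555],(280,255));cv2.imwrite('pics/final.png',o)
E
```

```text
t: 49.45
eef_pos: [0.3969, 0.3307, 0.265]
ee_rot: [3.141, 0.007, -1.866]
force: [-1.3, -0.0, -0.4]
width: 0.0394
wrist jar_yellow 0.97 [197.3 169.9] [0.4172 0.4057 0.073 ]
wrist jar_yellow 0.69 [370.8   3.3] [0.5493 0.14   0.073 ]
wrist jar_yellow 0.65 [222.2  30.2] [0.5705 0.3185 0.073 ]
wrist jar_green 0.56 [439.7  49.3] [0.4762 0.0652 0.073 ]
wrist lug_hole 0.64 [371.5  78.5] [0.4649 0.1554 0.07  ]
wrist pin_collar 0.68 [292.7 171.5] [0.3769 0.282  0.07  ]
wrist holder_hole 0.75 [292.8 170.5] [0.3751 0.2806 0.058 ]
scene jar_yellow 0.77 [176.6 227.6] [0.3552 0.3667 0.073 ]
scene jar_yellow 0.67 [242.3 199.2] [0.5193 0.2732 0.073 ]
scene jar_yellow 0.66 [291.5 206.9] [0.5576 0.1476 0.073 ]
scene lug_hole 0.89 [272.  232.8] [0.4583 0.153  0.07  ]
scene lug_hole 0.73 [301.9 179.1] [0.6692 0.1689 0.07  ]
scene pin_collar 0.69 [213.5 240.8] [0.3669 0.2655 0.07  ]
scene nut_grip 0.54 [319.1 239.6] [0.4591 0.0333 0.116 ]
scene nut_grip 0.49 [327.4 207.4] [0.562  0.0551 0.116 ]
scene nut_grip 0.43 [308.6 238.2] [0.4511 0.0561 0.116 ]
top jar_yellow 0.68 [228.4 161.9] [0.5884 0.3211 0.073 ]
top jar_green 0.53 [314.3 203.8] [0.4643 0.0547 0.073 ]
top lug_hole 0.62 [282.9 203.6] [0.4629 0.15   0.07  ]
top holder_hole 0.72 [238.1 228.1] [0.3856 0.2846 0.058 ]
top nut_grip 0.66 [315.1 169.4] [0.5617 0.0582 0.116 ]
50.5 [0.39695572 0.33064916 0.26528985] [ 3.14119066  0.00779063 -1.86516616] [ 1.07  0.07 -0.27 -0.   -1.22  0.2 ] 0.039374695410668535 [-0.51420823 -0.88624968  0.00492454]
```

View pics/final.png

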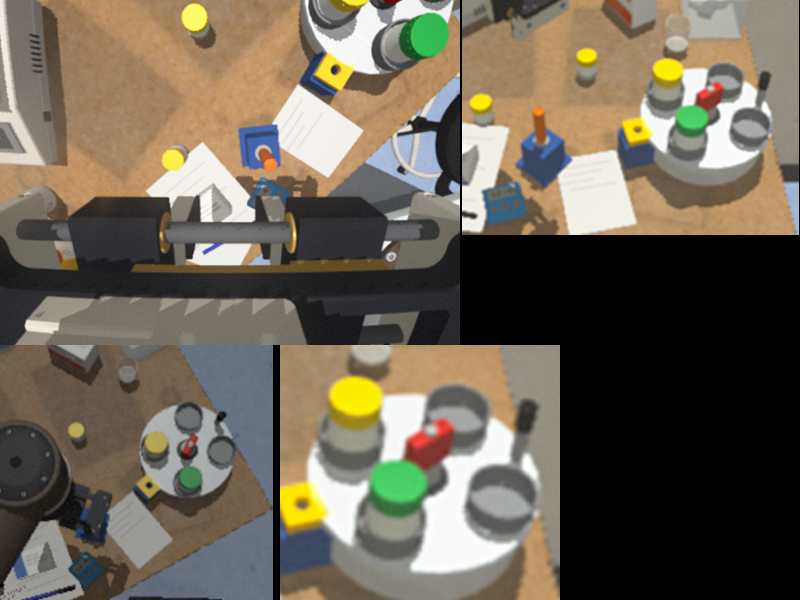

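The final picture shows both jars upright in their pockets, the pin upright in its holder (wrist crop, 265,158), and the beaker, timer and carton where they were. The gripper is clear of everything. Handing in.

```bash
python3 -c "
from station import arm
print(arm.job_done())"
```

```text
the job is handed in; nothing more can be done
None
```

I carried out every step and handed the job in at about 50 s of robot time. The hand-in gives no verdict, so the checks below are my own.

**What I did**
- **Disc and pin:** I turned the disc about 86° clockwise by its post until the lug hole lay over the base hole. I then pushed the pin in until its collar rested on the lug; the force rose to 15 N at the height I had predicted.
- **Wing nut:** I turned it clockwise in one grasp to a hard stop.
- **Jars:** Only two were present, green and the large yellow. Yellow went into the back pocket and green into the near one, both with the pin still in. The two smaller yellow look-alikes were left alone.
- **Pin back:** I pulled the pin out and seated it in its holder, again at the predicted height, with about 16 N. Then I let go and backed off.

**Last checks**
- **Jars:** The final wrist picture puts both upright within about 3 mm of their pocket centres. Single detections from the scene and top cameras were up to 1–2 cm off, in line with their usual error, so I did not rely on them.
- **Pin:** It stands upright in the holder.
- **Bystanders:** The timer, carton and beaker look unmoved. I judged this by eye and did not measure it.
- **Nut:** I could not read its angle directly. I infer the stop from the moment, which rose to 1.35 N m against 0.12 N m of friction. The nut turned about 2.5 rad, and pictures of the bar agree with that. It also fits a starting angle of roughly 0.25 rad.

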